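# Index the tile turntable and slide the tile onto the free stand

### The arm

A 7-joint arm with a two-finger parallel gripper is mounted at the origin on the work surface. World frame = base frame: x ahead of the robot, y to its left, z up, the work surface at z = 0. Lengths are in mm, angles in rad, forces in N, time in s.
With the tool pointing down it reaches from about 400 to 875 mm from the base axis. Payload 4.4 kg.
Tool frame: the origin (TCP) lies at the very end of the fingers, on their centre line; the grasp point (between the pads) lies 19 mm behind it; z points along the fingers, y is the direction in which the jaws open and shut (so a half turn about z gives the same grasp; the last joint's range is limited). The gripper opens to 85 mm and grips with 20 to 120 N. Pads are 22 mm wide; open, the fingers measure 114 mm over their backs; the gripper's body (76 mm by 85 mm) begins 54 mm behind the grasp point. The pads swing forward as they close: fully open they stand 13 mm farther back than shut.
Start: joints at [-1.171, 0.628, 0.038, 1.517, -0.027, 0.996, -0.02], TCP at [291.919, 580.777, 208.113] pointing down, gripper open.
Joint ranges: [-3.06, 3.06], [-0.37, 2.12], [-1.25, 1.32], [0.18, 2.47], [-1.1, 4.24], [0.23, 1.98], [-2.94, 2.94]. Speed limits (rad/s): [2.57, 2.57, 3.14, 3.14, 3.14, 3.14, 3.14].

### API

Orientations are given as [roll, pitch, yaw] about the fixed x, y, z axes, in that order (R = Rz(yaw) Ry(pitch) Rx(roll)).
In Python, from cell import ctrl gives the robot as it stands.
- The arm moves only by the shell command python3 -m pendant 'ROWS'. ROWS is JSON, a list of rows, each a list of 7 numbers: the shift along the world's x, y, z in m, then the turn, a rotation vector about the world's x, y, z in rad, then the opening, from -1 (shut) to 1 (fully open). A call has 1 to 8 rows; each row is the pose to reach, as a shift and turn from the pose commanded when the call began; what a row does not reach only later rows make up. A row lasts 1/10 s, in which the tool goes at most 50 mm and 8.59 degrees, less where a joint would pass 70% of its speed; a pose out of reach is approached as far as the arm can. A call with a gripper value outside its range is refused whole. The fingers move at their own pace and stop on an object; the grip force is fixed at half the most. Time passes only in rows, so rows that repeat a pose let the fingers close. It gives the time, the measured TCP pose, the force and the opening at its end, in the units of the state.
- ctrl.read_state(): the state, without advancing time (a new reading comes with each control period).
- ctrl.get_image(name): name is "side" or "top"; returns the picture (400x640x3 uint8, blue, green, red); there is no depth.
- ctrl.get_calibration(name): a dict with "fx", "fy", "cx", "cy" (pixels), "dist_coeffs" ([k1, k2, p1, p2, k3] as OpenCV has them; the pictures are not rectified), "R" (3x3) and "t" (3): a world point X has camera coordinates R X + t. Camera axes: x right, y down, z forward; pixel columns grow to the right and rows downward; lengths in mm; the calibration is good to about 2 mm. A picture is of the moment at which its call begins. get_calibration takes no time and is no camera call.
- ctrl.finish_job(): hands the job in, once; it reports no verdict.
The state is a dict: "clock": time; "qpos": joint angles; "qd": joint speeds; "tau": joint torques, N m; "eef_pos": TCP position; "tool_rot": TCP orientation; "force": force on the tool from outside, world axes, zero at the start; "torque": the same for the moment, N m; "width": finger opening in mm.
Only numpy, scipy, OpenCV 4.12 (cv2) and the standard library are available. Lean on these libraries where they do the work, as an engineer would, in place of code of your own. Each camera call takes 0.05 s, during which the arm holds its last target. There are 200 camera calls.

### The job

Pull up the sprung index knob of the tile turntable, swing the turntable until the open end of its channel points at the free stand, and let the pin drop fully home in the hole there. Then slide the tile out of the channel, without lifting it, onto the free stand so that it lies centred and square on it, and let go. Leave the bowl on the other stand and everything else on the table alone.

Things in the scene. Friction and masses are not known exactly. Their poses are not given: they have to be found in the camera images.
- axis (a point): the turntable's upright axis, at the height of the channel's floor (58 mm above the table). An aluminium disc, 144 mm across, on a fixed grey foot; the foot with its steel index plate stands in a different place each time, turned by up to 0.3 rad, but never moves. This point's x axis points from the axis to the middle hole of the index plate (away from the robot), z up
- turntable (a joint): angle of the turntable in rad, counter-clockwise from above; 0 at the start (channel's open end towards the robot, between the two stands). It turns +-1.0 rad, with a light drag of about 0.06 N m, and only while the pin is out. Holes in the steel index plate at -0.785, 0 and 0.785 rad, 105 mm from the axis on the far side; in a hole the pin has about 0.01 rad of play
- outfeed (a point): a point carried by the turntable, 136 mm from its axis straight out of the channel's open end, at floor height (58 mm); its x axis runs along the channel, from the open end to the back. It lies over the middle of a stand when the channel points squarely at that stand
- knob (a point): the middle of the black upright knob on the index pin: a cylinder 30 mm in diameter and 38 mm tall (84 to 122 mm above the table with the pin home), on an arm of the turntable opposite to the channel's open end, 105 mm from the axis. Beneath it a 12 mm stem and, up to 74 mm above the table, a 26 mm collar. It turns with the turntable and rises with the pin
- index_pin (a joint): how far the pin is pulled up, in m: 0 fully home, 0.022 the upper limit. A spring pushes it down with 7 N when home, 11 N at 17 mm. The round-ended pin is clear of the plate above 13 mm; let go between holes it rides on the plate, 13 mm up, and drops in when it comes over a hole
- tile: a flat terracotta tile, 96 (its x, along the channel) x 70 x 14 mm, 0.2 kg, slippery underneath, lying in the turntable's channel (74 mm wide between 10 mm high rails, back lip on the pin's side, open at the other end, so it cannot be gripped by its sides; only 4 mm stands above the rails). Its top is 72 mm above the table, free to be pressed on. It slides with about a quarter of the load on it. Origin: centre of its underside
- free_stand: the empty one of two like square wooden stands, top 124 x 124 mm, 58 mm high, level with the channel's floor, fixed. It stands 136 mm from the turntable's axis on its robot side, either 0.785 rad to the left or to the right of the line to the middle (which one varies); 2 mm from the disc. One pair of its edges is parallel to the channel when the channel points at it. Origin: centre of its underside, on the table
- full_stand: the other, like stand, with a bowl on it. Origin: centre of its underside, on the table
- bowl: a small round bowl, 90 mm across, 50 mm high, standing on the taken stand; leave it. Origin: centre of its underside
- jar: a lidded jar, 54 mm across, 60 mm high, on the table between the two stands; leave it. Origin: centre of its underside
- rib: a flat wooden rib, 100 x 45 x 8 mm, on the table beside the turntable; leave it. Origin: centre of its underside
- brush: a brush, 150 mm long, on the table beside the turntable; leave it
- mug: a mug, 80 mm across, 90 mm high, at the left of the table; leave it. Origin: centre of its underside
- vase: a clay vase, 110 mm across, 150 mm high, at the right of the table; leave it. Origin: centre of its underside
There are look-alikes about, which are no part of the job. What is meant by the tile is not blue, and is the smaller of those in its own colour.

How it is judged (in metres and radians):
On the way, in this order (a step that is already met when the one before it is completed fails the run):
1. the index pin is pulled out and the turntable is turned away from its first hole (value of joint index_pin above 0.008 m and (value of joint turntable above 0.15 rad or value of joint turntable below -0.15 rad)), for 0.1 s.
2. the channel points at the free stand and the pin is fully home there, the tile still in the channel (value of joint index_pin below 0.002 m and horizontal distance between outfeed and free_stand below 0.006 m and horizontal distance between tile and axis below 0.03 m), for 0.2 s.
3. the tile lies on the free stand (horizontal distance between tile and free_stand below 0.012 m and angle between the x axis of tile and the x axis of outfeed, either way round below 0.17 rad and height (world z) of tile between 0.055 and 0.061 m and angle between tile's own z axis and vertical below 0.05 rad), for 0.2 s.
At the end, for the whole second after the job is handed in: The pin is home (within 2 mm) in the hole at which the channel points at the free stand (within 6 mm at the stand's middle), and the tile lies flat and at rest on the free stand, its centre within 12 mm of the stand's centre and within 0.17 rad of square (all of step 3 and value of joint index_pin below 0.002 m and horizontal distance between outfeed and free_stand below 0.006 m and linear speed of tile below 0.01 m/s); the robot touches nothing.
It fails at once if the tile is lifted (over 15 mm) or falls off (height (world z) of tile above 0.073 m or height (world z) of tile below 0.045 m).
It fails at once if the bowl on the other stand is shifted by more than 20 mm or tipped (distance of bowl from where it was at the start of the episode above 0.02 m or angle between bowl's own z axis and vertical above 0.3 rad).
It fails at once if another thing on the table is shifted by more than 30 mm (distance of any of jar, rib, brush, mug, vase from where it was at the start of the episode above 0.03 m).
It also fails if it takes over 59 s, if anything falls off the work surface, if the arm or the gripper's body presses on something with over 40 N, if the wrist force passes 120 N, or if a joint passes its speed limit or range.

## Working session

There is one attempt and no reset: what is moved stays moved. The work goes in short steps, Python scripts to look and compute and a shell command to move; the robot and the scene stay as the last step left them, time stands still between calls to the robot, and variables do not carry over. Pictures are saved under pics/ and viewed, about 8 in all and at most 12, crops included, and the job is handed in when it is done.

```bash
ls; mkdir -p pics
cat > h.py <<'E'
import cv2,numpy as np
from cell import ctrl
def cal(n):
    c=ctrl.get_calibration(n);K=np.array([[c["fx"],0,c["cx"]],[0,c["fy"],c["cy"]],[0,0,1.]])
    return K,np.array(c["dist_coeffs"],float),np.array(c["R"],float),np.array(c["t"],float).ravel()
def ray(n,uv):
    K,d,R,t=cal(n);p=cv2.undistortPoints(np.array(uv,float).reshape(-1,1,2),K,d).reshape(-1,2)
    return -R.T@t,np.c_[p,np.ones(len(p))]@R
def onz(n,uv,z):
    o,v=ray(n,uv);return o+v*((z-o[2])/v[:,2])[:,None]
def proj(n,X):
    K,d,R,t=cal(n);return cv2.projectPoints(np.array(X,float).reshape(-1,3),cv2.Rodrigues(R)[0],t,K,d)[0].reshape(-1,2)
def two(uvs,uvt):
    (a,v),(b,w)=ray("side",[uvs]),ray("top",[uvt]);v=v[0];w=w[0]
    s=np.linalg.lstsq(np.c_[v,-w],b-a,rcond=None)[0];p=a+v*s[0];q=b+w*s[1]
    return (p+q)/2,np.linalg.norm(p-q)
E
python3 - <<'E'
from h import *
for n in("top","side"):
    i=ctrl.get_image(n);cv2.imwrite(f"pics/{n}0.png",i);K,d,R,t=cal(n);print(n,K[0,0],(-R.T@t).round(),R[2].round(2))
s=ctrl.read_state();print(s)
E
```

```text
pics
top 410.7992791108661 [ 413.   -0. 1555.] [ 0.06  0.02 -1.  ]
side 377.9186627635499 [ 181. -643.  762.] [ 0.33  0.67 -0.67]
{'clock': 0.1, 'qpos': array([-1.17080871,  0.62925354,  0.03843097,  1.51824491, -0.02698948,
        0.99630035, -0.01997895]), 'qd': array([ 0.00061711, -0.00258651, -0.00062161, -0.00495613,  0.00155347,
        0.00043555, -0.00282359]), 'tau': array([ 2.26207289e-03, -5.64541912e+01,  1.23009559e+00, -1.93974763e+01,
        1.12615942e-02,  5.46684663e-03,  1.81930865e-06]), 'eef_pos': array([291.63674993, 580.24591625, 207.28827254]), 'tool_rot': array([-3.13990412e+00,  1.71637431e-05,  2.67584350e+00]), 'force': array([ 0.59101097, -0.35019757, -0.52326185]), 'torque': array([-0.01528152, -0.01698579, -0.01623063]), 'width': 85.51245953881825}
```

View pics/top0.png

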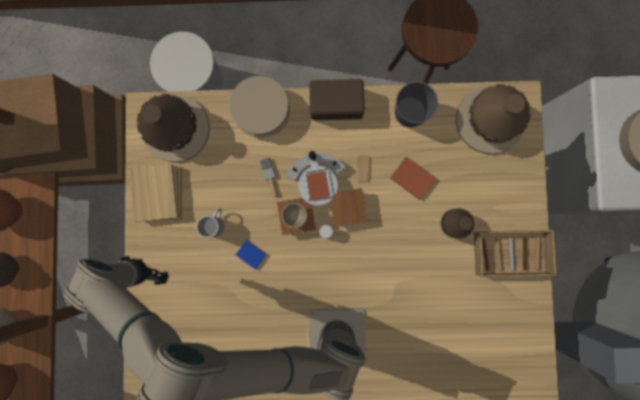

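View pics/side0.png

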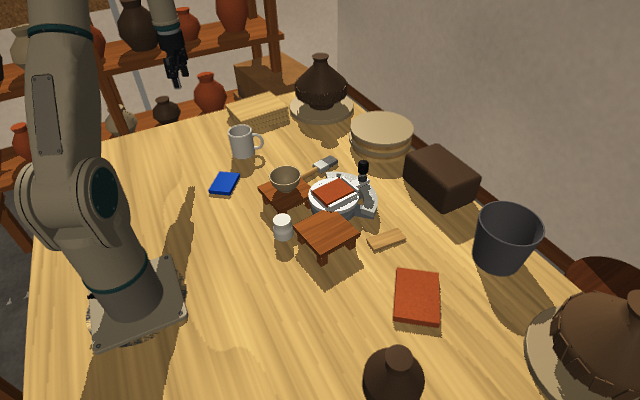

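Top view: the candidates for the tile are terracotta at (318,185) in the channel, terracotta at (414,178) on the table and larger, and blue at (252,255). The one in the channel fits, because it is the smaller terracotta one. The bowl is on the left stand (296,215), so the free stand is the right one (349,207). The knob is at (313,156) in the top view and (363,168) in the side view.

Run:
```python
from h import *
t=cv2.imread("pics/top0.png");s=cv2.imread("pics/side0.png")
a=cv2.resize(t[140:240,255:375],None,fx=4,fy=4,interpolation=cv2.INTER_CUBIC)
b=cv2.resize(s[150:270,250:390],None,fx=4,fy=4,interpolation=cv2.INTER_CUBIC)[:400,:]
c=np.zeros((400,1040,3),np.uint8);c[:,:480]=a;c[:,480:]=b
cv2.imwrite("pics/crop1.png",cv2.resize(a,None,fx=1.5,fy=1.5));cv2.imwrite("pics/crop2.png",cv2.resize(s[150:270,250:390],None,fx=5,fy=5,interpolation=cv2.INTER_CUBIC))
def cont(im,box,f,z,n):
    x0,y0,x1,y1=box;m=np.zeros(im.shape[:2],np.uint8);h=cv2.cvtColor(im,cv2.COLOR_BGR2HSV).astype(int)
    m[y0:y1,x0:x1]=f(h)[y0:y1,x0:x1]*255
    cs=cv2.findContours(m,cv2.RETR_EXTERNAL,cv2.CHAIN_APPROX_NONE)[0]
    c=max(cs,key=cv2.contourArea);P=onz(n,c.reshape(-1,2).astype(float),z)[:,:2].astype(np.float32)
    r=cv2.minAreaRect(P);print(n,"px",c.reshape(-1,2).mean(0).round(1),cv2.contourArea(c),"rect",np.round(r[0],1),np.round(r[1],1),round(r[2],1));return r
red=lambda h:((h[...,0]<10)|(h[...,0]>172))&(h[...,1]>140)&(h[...,2]>90)
for n,im,bx in(("top",t,(300,165,338,205)),("side",s,(305,175,362,212))): cont(im,bx,red,72,n)
cont(t,(385,150,445,205),red,14,"top");cont(s,(385,260,450,330),red,14,"side")
print(two((363,163),(313,154)))
print("stand",onz("top",[(349,207)],58))
```

```text
top px [317.5 185.5] 313.0 rect [559.6  57.3] [83.3 55.5] 8.1
side px [332.8 190.3] 513.5 rect [560.3  54.9] [95.1 69.1] 8.1
top px [412.8 177.8] 794.5 rect [ 585.4 -299. ] [129.1  92.4] 51.6
side px [416.4 297.6] 2283.5 rect [ 585.3 -301.9] [146.2 100.8] 51.7
(array([665.94982988,  69.46718559, 118.38225189]), np.float64(2.380357045659885))
stand [[479.2674144  -55.21744291  58.        ]]
```

View pics/crop1.png

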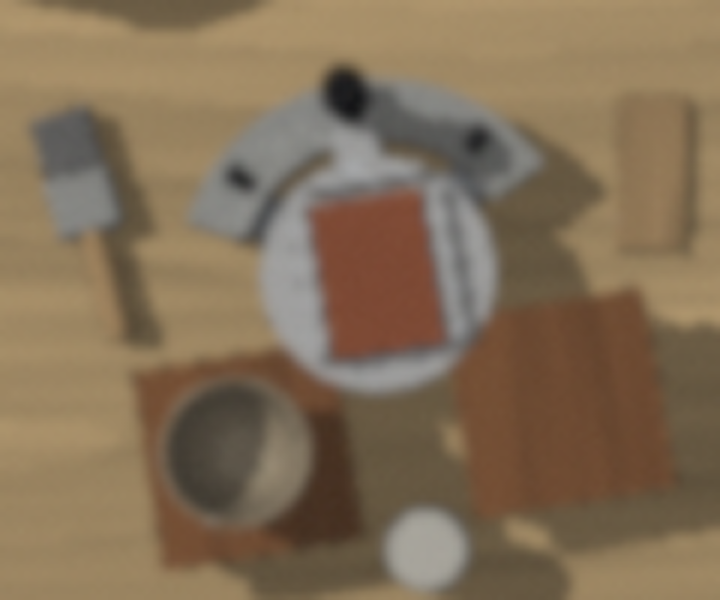

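View pics/crop2.png

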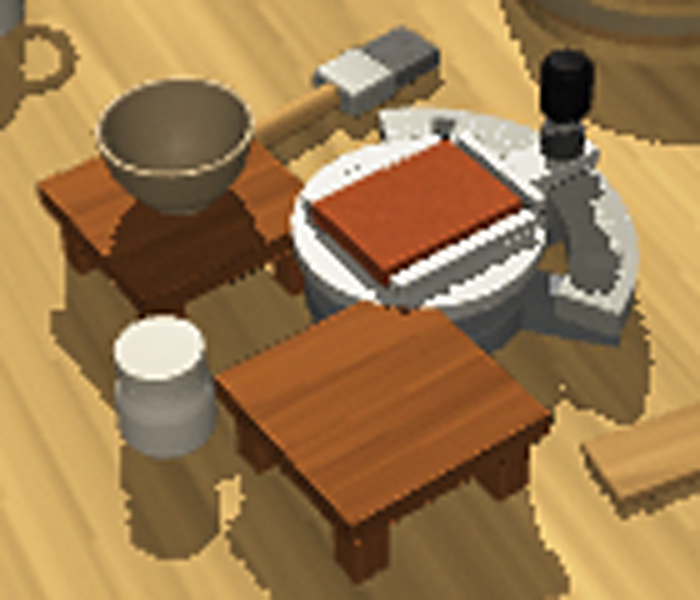

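The crop confirms it: terracotta tile in the channel, bowl on the left stand, right stand free. The tile measures about 95 x 69 mm, with its centre at about (560,56) and yaw 0.141. The other terracotta tile is larger (about 129 x 95).

The knob measures (666,69.5) with its top at about 120, against an expected (664,71). Pointing at the free stand therefore needs +0.785.

Next I'll move above the knob with the jaws tangential.

```bash
python3 -m pendant '[[0.2,-0.27,0,0,0,0.607,1],[0.2,-0.27,0,0,0,0.607,1],[0.2,-0.27,0,0,0,0.607,1],[0.2,-0.27,0,0,0,0.607,1],[0.2,-0.27,0,0,0,0.607,1],[0.2,-0.27,0,0,0,0.607,1],[0.2,-0.27,0,0,0,0.607,1],[0.2,-0.27,0,0,0,0.607,1]]'
python3 -m pendant '[[0.173,-0.241,0,0,0,0,0],[0.173,-0.241,0,0,0,0,0],[0.173,-0.241,0,0,0,0,0],[0.173,-0.241,0,0,0,0,0],[0.173,-0.241,0,0,0,0,0],[0.173,-0.241,0,0,0,0,0],[0.173,-0.241,0,0,0,0,0],[0.173,-0.241,0,0,0,0,0]]'
python3 - <<'E'
from h import *
t=cv2.imread("pics/top0.png");s=cv2.imread("pics/side0.png")
# knob dark blob in each view
for n,im,(x0,y0,x1,y1) in(("top",t,(306,146,322,164)),("side",s,(354,156,374,177))):
    m=(im[y0:y1,x0:x1].max(2)<50).astype(np.uint8);c=max(cv2.findContours(m,0,1)[0],key=cv2.contourArea)
    print(n,np.array(cv2.boundingRect(c))+[x0,y0,0,0],cv2.minAreaRect(c)); 
for z in(84,122):print(proj("top",[[665,70,z]]),proj("side",[[665,70,z]]))
# free stand top (58): brown masks in both views
for n,im,(x0,y0,x1,y1) in(("top",t,(328,184,372,230)),("side",s,(290,205,362,256))):
    h=cv2.cvtColor(im,cv2.COLOR_BGR2HSV).astype(int);m=np.zeros(im.shape[:2],np.uint8)
    m[y0:y1,x0:x1]=(((h[...,0]<13)&(h[...,1]>135)&(h[...,2]>(85 if n=="side" else 60)))[y0:y1,x0:x1])*255
    c=max(cv2.findContours(m,0,1)[0],key=cv2.contourArea).reshape(-1,2)
    r=cv2.minAreaRect(onz(n,c,58)[:,:2].astype(np.float32));print(n,r)
print(ctrl.read_state()["qpos"].round(2))
E
```

```text
clock: 0.9
eef_pos: [496.2, 303.4, 207.6]
tool_rot: [-3.137, 0.001, -3.011]
force: [-0.2, -0.1, -0.2]
width: 85.5
clock: 1.7
eef_pos: [664.8, 68.9, 207.2]
tool_rot: [3.141, -0.001, -3.003]
force: [-0.5, 0.6, -0.7]
width: 42.8
top [310 152   6   8] ((6.5, 9.5), (5.656853675842285, 4.242640495300293), 45.0)
side [358 160  11  15] ((9.0, 11.0), (14.0, 10.0), 90.0)
[[313.20395424 156.21344586]] [[362.40312217 172.53483882]]
[[312.65082576 154.39646777]] [[363.10273519 161.92013119]]
top ((480.28741455078125, -51.29610824584961), (109.77819061279297, 111.59295654296875), 7.325987815856934)
side ((481.82659912109375, -65.67054748535156), (123.07434844970703, 97.11683654785156), 8.380810737609863)
[-0.08  0.66 -0.11  1.46  0.08  1.03  1.5 ]
```

```bash
python3 -m pendant '[[0,0.001,-0.04,0,0,0,0.4],[0,0.001,-0.08,0,0,0,0.4],[0,0.001,-0.1,0,0,0,0.4],[0,0.001,-0.11,0,0,0,0.4],[0,0.001,-0.12,0,0,0,0.4],[0,0.001,-0.12,0,0,0,0.4]]'
python3 - <<'E'
from h import *
i=ctrl.get_image("side");cv2.imwrite("pics/side1.png",cv2.resize(i[110:230,290:430],None,fx=5,fy=5,interpolation=cv2.INTER_CUBIC))
E
```

```text
clock: 2.3
eef_pos: [664.4, 71.9, 87.6]
tool_rot: [3.141, -0.001, -2.999]
force: [-0.5, -0.1, 0.0]
width: 59.8
```

View pics/side1.png

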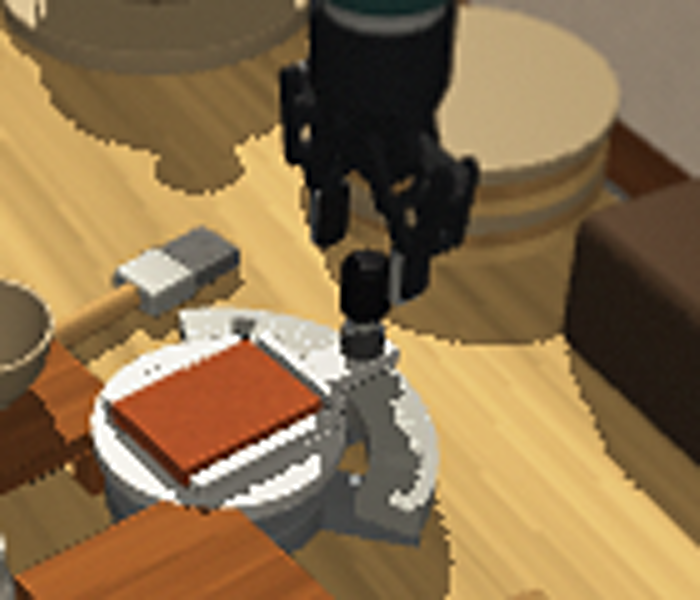

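Run:
```python
from h import *
for z in(88,95,102,110):
  for d in(-30,30):
    p=[664.4-d*np.sin(.141),71.9+d*np.cos(.141),z];print(z,d,((proj("side",[p])[0]-[290,110])*5).round())
```

```text
88 -30 [394. 332.]
88 30 [327. 280.]
95 -30 [395. 322.]
95 30 [327. 271.]
102 -30 [395. 313.]
102 30 [328. 261.]
110 -30 [396. 301.]
110 30 [328. 250.]
```

```bash
python3 -m pendant '[[0,0,-0.004,0,0,0,0],[0,0,-0.004,0,0,0,-0.5],[0,0,-0.004,0,0,0,-1],[0,0,-0.004,0,0,0,-1],[0,0,-0.004,0,0,0,-1],[0,0,-0.004,0,0,0,-1]]'
python3 - <<'E'
from h import *
i=ctrl.get_image("side");cv2.imwrite("pics/side2.png",cv2.resize(i[110:230,290:430],None,fx=5,fy=5,interpolation=cv2.INTER_CUBIC))
E
```

```text
clock: 2.95
eef_pos: [665.4, 71.1, 85.1]
tool_rot: [3.141, 0.001, -3.0]
force: [-1.7, 1.9, 6.6]
width: 26.7
```

View pics/side2.png

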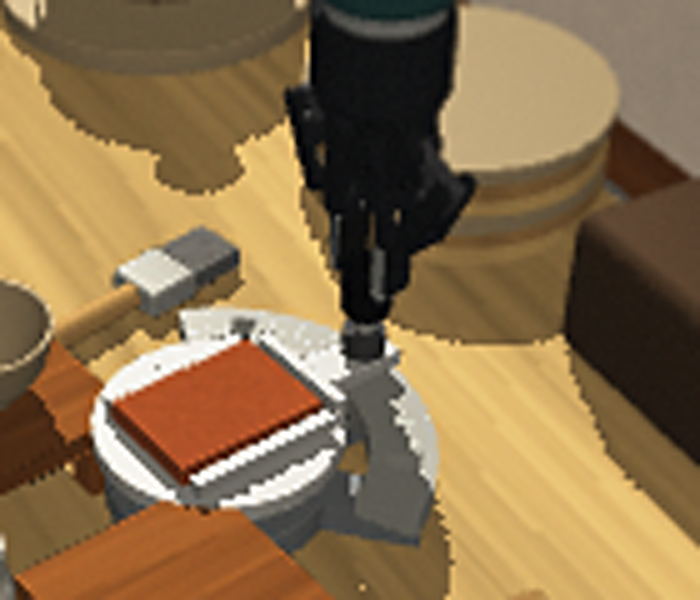

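The jaws are on the knob: width stopped at 26.7 mm, with the fingers around it at (365,275) in the crop. Now the pull-up.

```bash
python3 -m pendant '[[0,0,0.006,0,0,0,-1],[0,0,0.012,0,0,0,-1],[0,0,0.018,0,0,0,-1],[0,0,0.020,0,0,0,-1],[0,0,0.020,0,0,0,-1]]'
python3 - <<'E'
import numpy as np
A=np.array([560,56.]);
for k in range(1,9):
    f=.785*k/8;p=105*np.array([np.cos(.141+f),np.sin(.141+f)])-105*np.array([np.cos(.141),np.sin(.141)]);print(k,(p/1000).round(4),round(f,3))
from h import *
print(ctrl.read_state()["qpos"].round(2))
E
```

```text
clock: 3.5
eef_pos: [665.0, 71.0, 103.8]
tool_rot: [3.141, 0.0, -3.0]
force: [4.7, 2.3, -12.1]
width: 26.0
1 [-0.0019  0.0101] 0.098
2 [-0.0049  0.02  ] 0.196
3 [-0.0088  0.0295] 0.294
4 [-0.0135  0.0386] 0.393
5 [-0.0192  0.0472] 0.491
6 [-0.0257  0.0552] 0.589
7 [-0.0329  0.0626] 0.687
8 [-0.0408  0.0692] 0.785
[-0.09  0.77 -0.11  1.55  0.1   0.83  1.48]
```

```bash
python3 -m pendant '[[-0.0019,0.0101,0,0,0,0.098,-1],[-0.0049,0.02,0,0,0,0.196,-1],[-0.0088,0.0295,0,0,0,0.294,-1],[-0.0088,0.0295,0,0,0,0.294,-1]]'
python3 - <<'E'
from h import *
i=ctrl.get_image("side");cv2.imwrite("pics/side3.png",cv2.resize(i[110:230,290:430],None,fx=5,fy=5,interpolation=cv2.INTER_CUBIC))
E
```

```text
clock: 3.9
eef_pos: [655.8, 101.8, 103.6]
tool_rot: [3.141, 0.0, -2.701]
force: [5.3, 1.6, -11.9]
width: 26.3
```

View pics/side3.png

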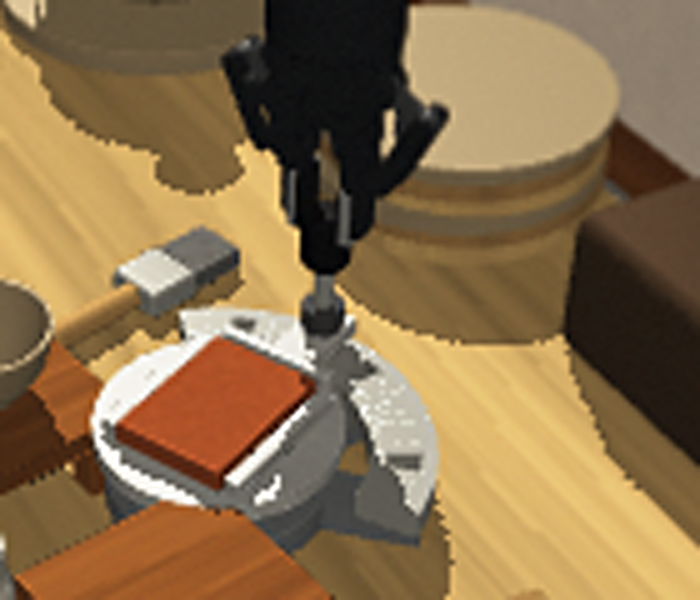

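The pin is out and the turntable has turned about 0.29 rad, with the knob following at (325,250) in the crop. I'll swing the rest of the way.

```bash
python3 -m pendant '[[-0.0047,0.0091,0,0,0,0.099,-1],[-0.0104,0.0177,0,0,0,0.197,-1],[-0.0169,0.0257,0,0,0,0.295,-1],[-0.0241,0.0331,0,0,0,0.393,-1],[-0.032,0.0397,0,0,0,0.491,-1],[-0.032,0.0397,0,0,0,0.491,-1],[-0.032,0.0397,0,0,0,0.491,-1]]'
python3 -m pendant '[[0,0,-0.004,0,0,0,-1],[0,0,-0.008,0,0,0,-1],[0,0,-0.012,0,0,0,-1],[0,0,-0.012,0,0,0,-1]]'
python3 - <<'E'
from h import *
i=ctrl.get_image("top");cv2.imwrite("pics/top4.png",i)
h=cv2.cvtColor(i,cv2.COLOR_BGR2HSV).astype(int)
m=np.zeros(i.shape[:2],np.uint8);red=(((h[...,0]<10)|(h[...,0]>172))&(h[...,1]>140)&(h[...,2]>90))
m[165:205,300:338]=red[165:205,300:338]*255
c=max(cv2.findContours(m,0,1)[0],key=cv2.contourArea).reshape(-1,2)
print(cv2.minAreaRect(onz("top",c,72)[:,:2].astype(np.float32)))
E
```

```text
clock: 4.65
eef_pos: [624.4, 140.4, 103.8]
tool_rot: [3.142, 0.001, -2.217]
force: [3.6, 3.9, -13.1]
width: 26.5
clock: 5.05
eef_pos: [624.6, 140.3, 91.7]
tool_rot: [3.142, 0.001, -2.217]
force: [3.1, 2.7, -9.5]
width: 26.0
((581.9234619140625, 43.18030548095703), (12.880655288696289, 5.141568660736084), 43.459007263183594)
```

At 6.6 mm up the spring still pulls (-9.5 N), so the pin is already in the hole and not riding on the plate. I'll lower it home, open and go up.

```bash
python3 -m pendant '[[0,0,-0.003,0,0,0,-1],[0,0,-0.006,0,0,0,-1],[0,0,-0.007,0,0,0,-1],[0,0,-0.007,0,0,0,-1]]'
python3 -m pendant '[[0,0,0,0,0,0,0],[0,0,0,0,0,0,0.4],[0,0,0,0,0,0,0.4],[0,0,0,0,0,0,0.4],[0,0,0.05,0,0,0,0.4],[0,0,0.1,0,0,0,0.0],[-0.05,0.05,0.1,0,0,0,-1],[-0.05,0.05,0.1,0,0,0,-1]]'
python3 -m pendant '[[0.0,0.05,0.03,0,0,0,-1],[0.0,0.1,0.03,0,0,0,-1],[0.0,0.15,0.03,0,0,0,-1],[0.0,0.15,0.03,0,0,0,-1]]'
python3 - <<'E'
from h import *
t=ctrl.get_image("top");s=ctrl.get_image("side")
cv2.imwrite("pics/top5.png",t);cv2.imwrite("pics/side5.png",s)
a=cv2.resize(t[140:240,255:375],None,fx=3.3,fy=3.3,interpolation=cv2.INTER_CUBIC)
b=cv2.resize(s[150:270,250:390],None,fx=2.85,fy=2.85,interpolation=cv2.INTER_CUBIC)[:330]
cv2.imwrite("pics/c5.png",np.hstack([a,b[:330]])[:, :800] if b.shape[0]>=330 else a)
for n,im,(x0,y0,x1,y1) in(("top",t,(300,165,338,205)),("side",s,(305,172,362,212))):
    h=cv2.cvtColor(im,cv2.COLOR_BGR2HSV).astype(int)
    red=(((h[...,0]<9)|(h[...,0]>172))&(h[...,1]>140)&(h[...,2]>90));m=np.zeros(im.shape[:2],np.uint8);m[y0:y1,x0:x1]=red[y0:y1,x0:x1]*255
    c=max(cv2.findContours(m,0,1)[0],key=cv2.contourArea).reshape(-1,2)
    print(n,cv2.minAreaRect(onz(n,c,72)[:,:2].astype(np.float32)))
for z in(84,122):print(proj("side",[[623,140,z]]))
im=s[150:190,330:380];m=(im.max(2)<50).astype(np.uint8)
for c in cv2.findContours(m,0,1)[0]:
    if cv2.contourArea(c)>20:print(np.array(cv2.boundingRect(c))+[330,150,0,0])
E
```

```text
clock: 5.5
eef_pos: [624.7, 140.2, 85.4]
tool_rot: [-3.141, 0.001, -2.216]
force: [3.2, 4.2, -6.4]
width: 26.5
clock: 6.3
eef_pos: [572.4, 193.4, 187.5]
tool_rot: [3.141, 0.004, -2.213]
force: [-1.1, 1.8, -1.1]
width: 16.3
clock: 6.7
eef_pos: [571.1, 349.0, 215.8]
tool_rot: [3.137, 0.005, -2.206]
force: [-1.2, 0.3, -0.5]
width: 0.2
top ((594.193603515625, 58.351478576660156), (36.42575454711914, 21.926586151123047), 88.50605010986328)
side ((520.9300537109375, 18.512134552001953), (11.831745147705078, 13.420097351074219), 61.57322311401367)
[[337.83543051 163.87256325]]
[[337.94866449 153.37645007]]
[335 168   8   5]
[334 152  10  14]
```

View pics/c5.png

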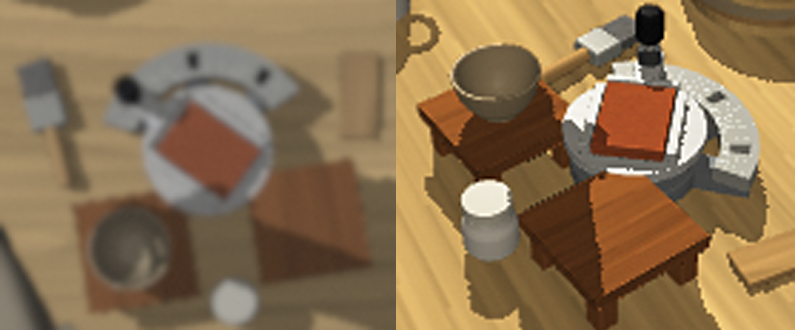

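The turntable now points at the right stand. The knob is at (336,159) px in the side view, where the home position projects to rows 153–164, so the pin is home. The axis from both knob poses is about (561,56.3), which puts the stand centre at (479,-52), in agreement with the image. I'll go over the tile's centre with the jaws 30 mm apart across the channel, to press and slide.

```bash
python3 -m pendant '[[-0.01,-0.293,0,0,0,-0.01,-0.3],[-0.01,-0.293,0,0,0,-0.01,-0.3],[-0.01,-0.293,0,0,0,-0.01,-0.3],[-0.01,-0.293,0,0,0,-0.01,-0.3],[-0.01,-0.293,0,0,0,-0.01,-0.3],[-0.01,-0.293,0,0,0,-0.01,-0.3],[-0.01,-0.293,0,0,0,-0.01,-0.3],[-0.01,-0.293,0,0,0,-0.01,-0.3]]'
python3 -m pendant '[[0,0,-0.045,0,0,0,-0.3],[0,0,-0.09,0,0,0,-0.3],[0,0,-0.12,0,0,0,-0.3],[0,0,-0.13,0,0,0,-0.3],[0,0,-0.135,0,0,0,-0.3],[0,0,-0.135,0,0,0,-0.3]]'
python3 - <<'E'
from h import *
s=ctrl.read_state();print(s["force"],s["tool_rot"])
E
```

```text
clock: 7.6
eef_pos: [563.6, 43.1, 215.2]
tool_rot: [-3.141, -0.002, -2.232]
force: [-0.6, 0.5, 0.2]
width: 30.2
clock: 8.2
eef_pos: [564.7, 47.6, 80.8]
tool_rot: [-3.141, 0.001, -2.225]
force: [-0.3, 0.0, 0.5]
width: 30.0
[-0.34562161  0.04788478  0.50087595] [-3.14093784e+00  8.71086797e-04 -2.22469902e+00]
```

```bash
python3 -m pendant '[[-0.0037,0.0087,0,0,0,0.009,-0.3],[-0.0037,0.0087,-0.002,0,0,0.009,-0.3],[-0.0037,0.0087,-0.004,0,0,0.009,-0.3],[-0.0037,0.0087,-0.006,0,0,0.009,-0.3],[-0.0037,0.0087,-0.006,0,0,0.009,-0.3]]'
python3 -m pendant '[[0,0,-0.002,0,0,0,-0.3],[0,0,-0.002,0,0,0,-0.3]]'
python3 -m pendant '[[0,0,-0.002,0,0,0,-0.3],[0,0,-0.002,0,0,0,-0.3]]'
```

```text
clock: 8.7
eef_pos: [560.3, 55.4, 74.0]
tool_rot: [-3.142, -0.0, -2.217]
force: [0.1, -0.6, -0.4]
width: 30.0
clock: 8.9
eef_pos: [560.3, 55.5, 71.9]
tool_rot: [3.141, -0.0, -2.217]
force: [-0.4, 0.3, 0.2]
width: 29.7
clock: 9.1
eef_pos: [560.2, 55.6, 69.8]
tool_rot: [3.141, -0.0, -2.216]
force: [-0.6, 0.2, -1.0]
width: 29.8
```

```bash
python3 -m pendant '[[0,0,-0.001,0,0,0,-0.3],[0,0,-0.002,0,0,0,-0.3]]'
python3 -m pendant '[[0,0,-0.001,0,0,0,-0.3],[0,0,-0.001,0,0,0,-0.3]]'
python3 -m pendant '[[0,0,-0.001,0,0,0,-0.3],[0,0,-0.001,0,0,0,-0.3]]'
```

```text
clock: 9.3
eef_pos: [560.4, 55.7, 68.0]
tool_rot: [3.142, 0.0, -2.216]
force: [0.8, -0.1, 0.2]
width: 29.8
clock: 9.5
eef_pos: [560.3, 55.6, 67.0]
tool_rot: [3.141, -0.0, -2.216]
force: [-0.8, 0.8, 1.1]
width: 30.4
clock: 9.7
eef_pos: [560.3, 55.6, 66.0]
tool_rot: [3.141, -0.0, -2.216]
force: [-1.3, 0.1, 0.0]
width: 29.8
```

```bash
for i in 1 2 3; do :; done
python3 -m pendant '[[0,0,-0.001,0,0,0,-0.3],[0,0,-0.001,0,0,0,-0.3]]'
python3 -m pendant '[[0,0,-0.001,0,0,0,-0.3],[0,0,-0.001,0,0,0,-0.3]]'
python3 -m pendant '[[0,0,-0.001,0,0,0,-0.3],[0,0,-0.001,0,0,0,-0.3]]'
```

```text
clock: 9.9
eef_pos: [560.4, 55.7, 65.0]
tool_rot: [3.141, -0.0, -2.216]
force: [-0.2, 0.4, -0.6]
width: 29.7
clock: 10.1
eef_pos: [560.3, 55.6, 64.0]
tool_rot: [3.141, -0.0, -2.216]
force: [-0.5, -1.0, 0.4]
width: 29.8
clock: 10.3
eef_pos: [560.3, 55.7, 63.0]
tool_rot: [3.141, -0.0, -2.216]
force: [0.8, 0.1, -0.4]
width: 29.5
```

```bash
python3 -m pendant '[[0,0,-0.001,0,0,0,-0.3],[0,0,-0.001,0,0,0,-0.3]]'
python3 -m pendant '[[0,0,-0.001,0,0,0,-0.3],[0,0,-0.001,0,0,0,-0.3]]'
python3 - <<'E'
from h import *
i=ctrl.get_image("side");cv2.imwrite("pics/side6.png",cv2.resize(i[130:230,270:390],None,fx=6,fy=6,interpolation=cv2.INTER_CUBIC))
E
```

```text
clock: 10.5
eef_pos: [560.4, 55.7, 62.0]
tool_rot: [3.141, -0.0, -2.216]
force: [-0.3, -0.3, -0.9]
width: 30.2
clock: 10.7
eef_pos: [560.3, 55.7, 61.0]
tool_rot: [3.141, -0.0, -2.216]
force: [0.9, -1.1, -0.6]
width: 29.9
```

View pics/side6.png

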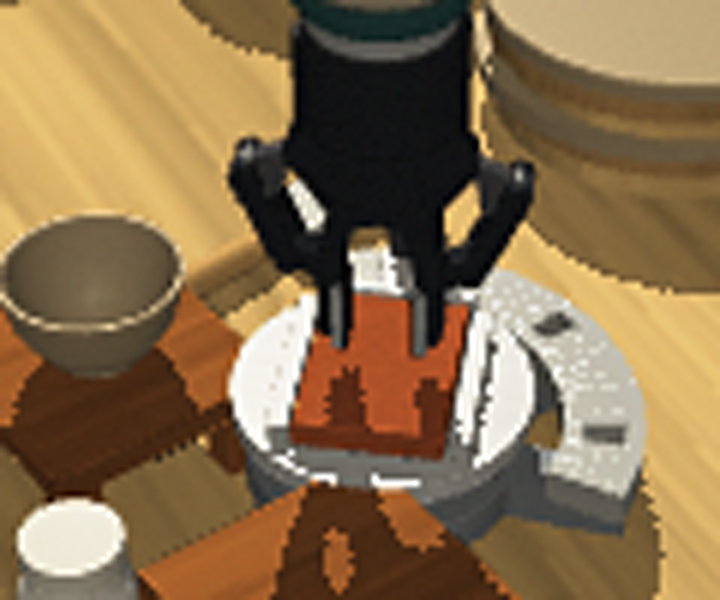

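The tips are straddling the tile centre at (340,340) and (418,350), and their shadows are close but detached, so they're still a few mm above it. Continuing down.

```bash
python3 -m pendant '[[0,0,-0.001,0,0,0,-0.3],[0,0,-0.001,0,0,0,-0.3]]' | grep -E "eef|force"
python3 -m pendant '[[0,0,-0.001,0,0,0,-0.3],[0,0,-0.001,0,0,0,-0.3]]'| grep -E "eef|force"
python3 -m pendant '[[0,0,-0.001,0,0,0,-0.3],[0,0,-0.001,0,0,0,-0.3]]'| grep -E "eef|force"
```

```text
eef_pos: [560.4, 55.7, 60.0]
force: [-0.6, -0.0, -0.3]
eef_pos: [560.3, 55.7, 59.0]
force: [-0.1, 0.2, 0.2]
eef_pos: [560.3, 55.6, 58.0]
force: [0.8, -0.3, -1.1]
```

Run:
```python
from h import *
for z in(61,66,72,78,85):
  print(z,[((proj("side",[[560.3-d*np.sin(.926),55.7+d*np.cos(.926),z]])[0]-[270,130])*6).round() for d in(-15,15)])
i=ctrl.get_image("side");cv2.imwrite("pics/side7.png",cv2.resize(i[150:220,290:370],None,fx=8,fy=8,interpolation=cv2.INTER_CUBIC))
```

```text
61 [array([409., 380.]), array([345., 374.])]
66 [array([409., 372.]), array([345., 366.])]
72 [array([409., 363.]), array([345., 356.])]
78 [array([409., 353.]), array([345., 347.])]
85 [array([409., 341.]), array([345., 335.])]
```

View pics/side7.png

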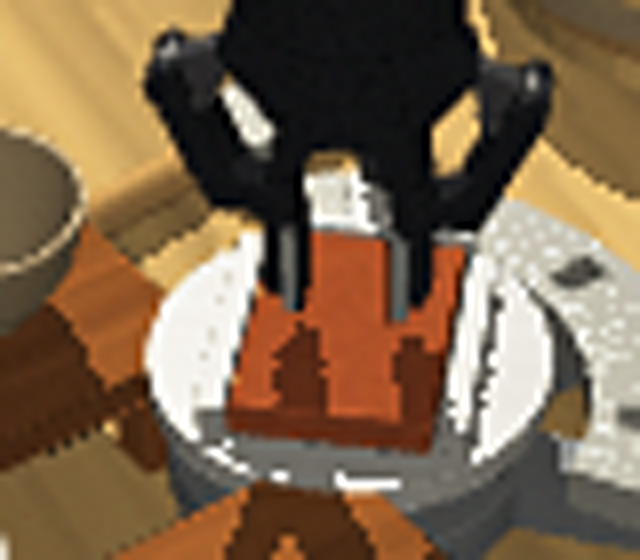

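The tip shadows at (305,320) and (410,335) now nearly meet the tips, leaving about 2–3 mm. The tips sit farther back than nominal. Continuing.

```bash
python3 -m pendant '[[0,0,-0.001,0,0,0,-0.3],[0,0,-0.001,0,0,0,-0.3]]' | grep -E "eef|force"
python3 -m pendant '[[0,0,-0.001,0,0,0,-0.3],[0,0,-0.001,0,0,0,-0.3]]'| grep -E "eef|force"
python3 -m pendant '[[0,0,-0.001,0,0,0,-0.3],[0,0,-0.001,0,0,0,-0.3]]'| grep -E "eef|force"
```

```text
eef_pos: [560.3, 55.7, 57.0]
force: [-0.2, 0.9, -0.3]
eef_pos: [560.3, 55.7, 56.0]
force: [-0.1, 0.8, -0.3]
eef_pos: [560.3, 55.7, 55.0]
force: [-0.6, -0.0, -0.3]
```

```bash
python3 -m pendant '[[0,0,-0.001,0,0,0,-0.3],[0,0,-0.001,0,0,0,-0.3]]' | grep -E "eef|force"
python3 -m pendant '[[0,0,-0.001,0,0,0,-0.3],[0,0,-0.001,0,0,0,-0.3]]'| grep -E "eef|force"
```

```text
eef_pos: [560.3, 55.7, 54.0]
force: [-0.1, -0.4, -0.0]
eef_pos: [560.3, 55.6, 53.0]
force: [-0.4, -0.6, 0.3]
```

Run:
```python
from h import *
i=ctrl.get_image("side");cv2.imwrite("pics/side8.png",i)
old=cv2.resize(cv2.imread("pics/side7.png"),(80,70),interpolation=cv2.INTER_AREA)
new=i[150:220,290:370]
for im in(old,new):
    h=cv2.cvtColor(im,cv2.COLOR_BGR2HSV).astype(int)
    for r in range(30,54):print(r+150,"".join("#" if h[r,c,2]<50 else "r" if h[r,c,1]>150 and h[r,c,2]>140 else "s" if h[r,c,1]>150 else "." for c in range(26,64)))
    print()
```

```text
180 .......##..##rrrrrrrrr...###..........
181 .......##..##rrrrrrrrrs..###srrr......
182 .......##..##rrrrrrrrrs..###srrr......
183 .......##..##rrrrrrrrrs..###srrs......
184 .......##..##rrrrrrrrrs..###srrs......
185 .......##..##rrrrrrrrrs..###rrrs......
186 ......rs#..#srrrrrrrrrs..###rrr.......
187 ......rrr..#srrrrrrrrrs..##srrr.......
188 ......rrr..#rrrrrrrrrrs..ssrrrs.......
189 .....rrrrrrrrrrrrrrrrrs..rrrrrs.......
190 .....rrrrrrsrrrrrrrrrrssrrrrrrs.......
191 .....rrrrrrsssrrrrrrrrrrrrrrrr........
192 .....rrrrrssssrrrrrrrrrrsssrrr........
193 ....rrrrrsssssrrrrrrrrrrsssrrs........
194 ....rrrrssssssrrrrrrrrrsssssss........
195 ....rrrrrssssssrrrrrrrrsssssss........
196 ....rrrrssssssrrrrrrrrrssssss.........
197 ...rrrrrsssssssrrrrrrrrssssss.........
198 ...rrrrrsssssssrrrrrrrrrsssss.........
199 ...rrrrrrssssssrrrrrrrrrsssss.........
200 ...rrrrrsssssssrrrrrrrrrsssss.........
201 ..sssssssssssssrrrrrrrrrssss..........
202 ...sssssssssssssssssssrrssss..........
203 ...sssssssssssssssssssssssss..........

180 .......##..##rrrrrrrrrs.#####..##.....
181 .......##..##rrrrrrr
[... 264 characters left out ...]
##rrr.......
188 ......rrs..#srrrrrrrrrs..###rrs.......
189 .....srrr..#srrrrrrrrrs..##rrrs.......
190 .....rrrrrs#srrrrrrrrr#..rrrrrs.......
191 .....rrrrsssssrrrrrrrrs..srrrrs.......
192 ....srrrrsssssrrrrrrrrrsssssrr........
193 ....srrrssssssrrrrrrrrrsssssss........
194 ....rrrrssssssrrrrrrrrrsssssss........
195 ....rrrrsssssssrrrrrrrrsssssss........
196 ...rrrrrssssssrrrrrrrrrsssssss........
197 ...rrrrrsssssssrrrrrrrrssssss.........
198 ...rrrrrsssssssrrrrrrrrrsssss.........
199 ...rrrrrrssssssrrrrrrrrrsssss.........
200 ..srrssssssssssrrrrrrrrrsssss.........
201 ..sssssssssssssrrrrrrrrrssss..........
202 ..sssssssssssssssssssssrssss..........
203 ...sssssssssssssssssssssssss..........
```

```bash
python3 -m pendant '[[0,0,-0.001,0,0,0,-0.3],[0,0,-0.001,0,0,0,-0.3]]' | grep -E "eef|force"
python3 -m pendant '[[0,0,-0.001,0,0,0,-0.3],[0,0,-0.001,0,0,0,-0.3]]'| grep -E "eef|force"
```

```text
eef_pos: [560.4, 55.6, 52.0]
force: [0.6, -0.0, -0.7]
eef_pos: [560.3, 55.6, 51.0]
force: [-1.1, 0.3, 0.2]
```

```bash
python3 -m pendant '[[0,0,-0.001,0,0,0,-0.3],[0,0,-0.001,0,0,0,-0.3]]' | grep -E "eef|force|wid"
python3 -m pendant '[[0,0,-0.001,0,0,0,-0.3],[0,0,-0.001,0,0,0,-0.3]]'| grep -E "eef|force|wid"
python3 - <<'E'
from h import *
i=ctrl.get_image("side");cv2.imwrite("pics/side9.png",cv2.resize(i[160:210,300:360],None,fx=12,fy=12,interpolation=cv2.INTER_CUBIC))
new=i[150:220,290:370];h=cv2.cvtColor(new,cv2.COLOR_BGR2HSV).astype(int)
for r in range(34,50):print(r+150,"".join("#" if h[r,c,2]<50 else "r" if h[r,c,1]>150 and h[r,c,2]>140 else "s" if h[r,c,1]>150 else "." for c in range(26,64)))
E
```

```text
eef_pos: [560.3, 55.7, 50.0]
force: [-0.2, 0.0, 0.1]
width: 29.6
eef_pos: [560.3, 55.7, 49.0]
force: [-0.8, 0.3, -0.9]
width: 30.1
184 .......##..##rrrrrrrrrs..###srrs......
185 ......r##..##rrrrrrrrrs..###srrs......
186 ......r##..##rrrrrrrrrs..###srr#......
187 ......r##..##rrrrrrrrrs..###rrr.......
188 ......rs#..##rrrrrrrrrs..###rrs.......
189 .....srrs..#srrrrrrrrrs..###rrs.......
190 .....rrrr..#srrrrrrrrr#..##srrs.......
191 .....rrrss.#ssrrrrrrrr#..srrrrs.......
192 ....srrrssssssrrrrrrrrs..sssrr........
193 ....rrrrssssssrrrrrrrrssssssss........
194 ....rrrsssssssrrrrrrrrrsssssss........
195 ....rrrrsssssssrrrrrrrrsssssss........
196 ...rrrrrssssssrrrrrrrrrsssssss........
197 ...rrrrrsssssssrrrrrrrrssssss.........
198 ...rrrrrsssssssrrrrrrrrrsssss.........
199 ...rsssrsssssssrrrrrrrrrsssss.........
```

```bash
python3 -m pendant '[[0,0,-0.001,0,0,0,-0.3],[0,0,-0.001,0,0,0,-0.3]]' | grep -E "eef|force|wid"
python3 -m pendant '[[0,0,-0.001,0,0,0,-0.3],[0,0,-0.001,0,0,0,-0.3]]'| grep -E "eef|force|wid"
python3 -m pendant '[[0,0,-0.001,0,0,0,-0.3],[0,0,-0.001,0,0,0,-0.3]]'| grep -E "eef|force|wid"
```

```text
eef_pos: [560.6, 55.7, 48.5]
force: [-0.2, -0.3, 4.0]
width: 30.3
eef_pos: [560.6, 55.7, 48.4]
force: [-2.8, -0.7, 11.1]
width: 29.7
eef_pos: [560.6, 55.7, 48.3]
force: [-5.3, -1.9, 21.0]
width: 29.7
```

Contact came at a TCP height of 48.5, about 21 N now. I'll ease off slightly and slide 20 mm as a trial.

```bash
python3 -m pendant '[[0,0,0.0005,0,0,0,-0.3],[-0.003,-0.004,0.0005,0,0,0,-0.3],[-0.006,-0.008,0.0005,0,0,0,-0.3],[-0.009,-0.012,0.0005,0,0,0,-0.3],[-0.012,-0.016,0.0005,0,0,0,-0.3],[-0.012,-0.016,0.0005,0,0,0,-0.3]]'
cat > m.py <<'E'
from h import *
import sys
def tile():
    im=ctrl.get_image("side");h=cv2.cvtColor(im,cv2.COLOR_BGR2HSV).astype(int)
    return im,h
E
python3 - <<'E'
from h import *
i=ctrl.get_image("side");cv2.imwrite("pics/side10.png",i)
new=i[160:230,280:370];h=cv2.cvtColor(new,cv2.COLOR_BGR2HSV).astype(int)
for r in range(10,60,1):print(r+160,"".join("#" if h[r,c,2]<50 else "r" if h[r,c,1]>185 and h[r,c,2]>140 else "s" if h[r,c,1]>150 else "." for c in range(20,80)))
E
```

```text
clock: 14.5
eef_pos: [550.6, 40.9, 48.4]
tool_rot: [-3.139, 0.005, -2.216]
force: [-0.3, 1.4, 11.5]
width: 29.6
170 .........####.###....#########################....########..
171 .........##########...#######################....#########..
172 ..........#########....####################.......########..
173 .........s#########....####################.......#######...
174 ...........#########...####################......########...
175 ...........#########...#####################.....#######....
176 ............#########..####.........########....#######.....
177 .............##############..........#######...########.....
178 ss..s........###############.........#######...#######......
179 rrs...........#############..........################.......
180 rrrs..........#############..........###############........
181 rrrrs..........#############..........##############........
182 rrrrrr..........############..........#############.........
183 rrrrrrr..............#######rrrrrrssss#############.........
184 rrrrrrrr..............######srrrrrrrrrs###########..........
185 rrrrrrrrr
[... 1561 characters left out ...]
.....................sssssssssssss................
210 ......................s.....................................
211 ............#.......ssssssss................................
212 ..................rsssssssssssssssssss......................
213 ................rrrrsssssssssssssssssss.....................
214 ..............rrrrrsssssssssssssrrrrrsrs....................
215 ...........srrrrrrrsssssssssssssrrrrrrrrr...................
216 .........ssrrrrrrrsssssssssssssssrrrrrrrrs..................
217 .......ssrrrrrrrrrssssssssssssssssrrrrrrrrss................
218 .....ssrrrrrrrrrrrssssssssssssssssrrrrrrrrsss...............
219 ...ssrrrrrrrrrrrrssssssssrsssssssssrrrrrrrsss...............
```

The tile follows the fingers: its back edge has moved from row 178 to 183. Sliding on, in two halves.

```bash
python3 -m pendant '[[-0.006,-0.008,-0.0003,0,0,0,-0.3],[-0.012,-0.016,-0.0003,0,0,0,-0.3],[-0.018,-0.024,-0.0003,0,0,0,-0.3],[-0.024,-0.032,-0.0003,0,0,0,-0.3],[-0.03,-0.04,-0.0003,0,0,0,-0.3],[-0.036,-0.048,-0.0003,0,0,0,-0.3],[-0.036,-0.048,-0.0003,0,0,0,-0.3]]'
python3 -m pendant '[[-0.006,-0.008,0,0,0,0,-0.3],[-0.012,-0.016,0,0,0,0,-0.3],[-0.018,-0.024,0,0,0,0,-0.3],[-0.024,-0.032,0,0,0,0,-0.3],[-0.029,-0.0385,0,0,0,0,-0.3],[-0.032,-0.0425,0,0,0,0,-0.3],[-0.032,-0.0425,0,0,0,0,-0.3],[-0.032,-0.0425,0,0,0,0,-0.3]]'
python3 - <<'E'
from h import *
for n in("side","top"):
    i=ctrl.get_image(n);cv2.imwrite(f"pics/{n}11.png",i)
i=cv2.imread("pics/side11.png");cv2.imwrite("pics/c11.png",cv2.resize(i[160:270,270:380],None,fx=5,fy=5,interpolation=cv2.INTER_CUBIC))
E
```

```text
clock: 15.25
eef_pos: [514.8, -8.5, 48.3]
tool_rot: [-3.137, 0.004, -2.217]
force: [-0.1, -1.2, 15.8]
width: 29.8
clock: 16.05
eef_pos: [483.4, -50.6, 48.1]
tool_rot: [-3.137, 0.004, -2.216]
force: [0.9, 0.4, 15.2]
width: 29.7
```

View pics/c11.png

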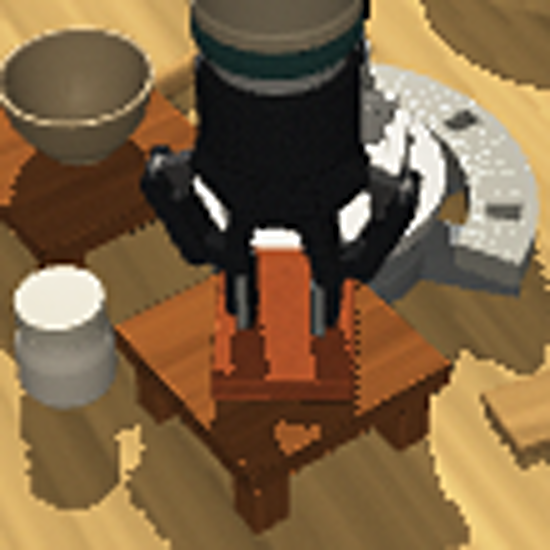

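The tile is flat on the stand, its front top corners at about (212,379) and (355,374) in the crop, and the bowl and jar look untouched. Checking the front edge against the stand.

Run:
```python
from h import *
P=onz("side",[(312.4,235.8),(341,234.8)],72);B=onz("side",[(312.4,240),(341,239.6)],58)
a=.926;d=-np.array([np.cos(a),np.sin(a)]);n=np.array([-d[1],d[0]]);S=np.array([479.2,-52.4])
for Q in(P,B):
    print(Q.round(1),np.linalg.norm(Q[0]-Q[1]));print("centre est",Q[:,:2].mean(0)-48*d,"rel along,across",(Q[:,:2].mean(0)-48*d-S)@np.c_[d,n], "edge ang",np.arctan2(*(Q[0]-Q[1])[[1,0]])-a)
# stand corners from the crop: left(115,328) right(462,370) front(240,470)
C=onz("side",np.array([(115,328),(462,370),(243,472)])/5+[270,160],58)[:,:2];print("stand",C.round(1),"mid of diagonal",(C[0]+C[1])/2,np.linalg.norm(C[0]-C[1]))
```

```text
[[ 434.6  -71.2   72. ]
 [ 497.9 -101.5   72. ]] 70.17814270010898
centre est [495.09626861 -48.01291362] rel along,across [-13.06048129  10.06785534] edge ang 1.7695058464587885
[[ 433.6  -72.2   58. ]
 [ 496.5 -104.4   58. ]] 70.72338364115292
centre est [493.88178666 -49.9419932 ] rel along,across [-10.7887711   10.25666005] edge ang 1.741498612912702
stand [[ 411.2   -4.4]
 [ 552.8 -113.6]
 [ 426.5 -120.1]] mid of diagonal [482.03417475 -58.98110817] 178.81437790612347
```

The corner readings suggest about 0.17 rad of yaw and some 12 mm short, but they're coarse with the gripper in the way. I'll lift off and move clear for a clean measurement.

```bash
python3 -m pendant '[[0,0,0.03,0,0,0,-0.3],[0,0,0.08,0,0,0,-0.3],[0,0,0.13,0,0,0,-0.3],[0,0.05,0.16,0,0,0,-0.3],[0,0.1,0.16,0,0,0,-0.3],[0,0.15,0.16,0,0,0,-0.3],[0,0.2,0.16,0,0,0,-0.3],[0,0.25,0.16,0,0,0,-0.3]]'
python3 -m pendant '[[0.03,0.05,0,0,0,0,-0.3],[0.05,0.1,0,0,0,0,-0.3],[0.05,0.15,0,0,0,0,-0.3],[0.05,0.2,0,0,0,0,-0.3],[0.05,0.2,0,0,0,0,-0.3]]'
python3 - <<'E'
from h import *
t=ctrl.get_image("top");s=ctrl.get_image("side");cv2.imwrite("pics/top12.png",t);cv2.imwrite("pics/side12.png",s)
a=cv2.resize(t[155:235,300:375],None,fx=5.3,fy=5.3,interpolation=cv2.INTER_CUBIC);b=cv2.resize(s[180:265,280:365],(424,424),interpolation=cv2.INTER_CUBIC)
cv2.imwrite("pics/c12.png",np.hstack([a[:420,:370],b[:420]]))
for n,im,(x0,y0,x1,y1) in(("side",s,(295,195,362,256)),("top",t,(325,180,372,230))):
    h=cv2.cvtColor(im,cv2.COLOR_BGR2HSV).astype(int)
    for r in range(y0,y1):print(r," ".join("%02d"%(h[r,c,1]//10) for c in range(x0,x1)) if 0 else "".join(("R" if h[r,c,2]>120 else "r") if h[r,c,0]<9 and h[r,c,1]>150 else "." if h[r,c,0]>=13 or h[r,c,1]<100 else ("W" if h[r,c,2]>120 else "w") for c in range(x0,x1)))
E
```

```text
clock: 16.95
eef_pos: [480.3, 193.6, 206.5]
tool_rot: [-3.141, 0.0, -2.217]
force: [1.2, 0.9, 0.7]
width: 29.9
clock: 17.45
eef_pos: [527.5, 400.0, 205.9]
tool_rot: [3.137, 0.004, -2.209]
force: [-0.4, -0.3, 0.1]
width: 29.7
195 wwwwwwwWW..W.......................................................
196 wwwwwwww.WW........................................................
197 wwww.ww.w.Www......................................................
198 wwwwwwwww.www......................................................
199 w..wwwww.wwwww.....................................................
200 wwwwww.wwwwww......................................................
201 w.ww.www.wwwww.....................................................
202 w.w.w.ww....ww.....................................................
203 w.wwww....w..ww....................................................
204 ww.w.......wwwww...................................................
205 ww........w..www...................................................
206 ...........wwwww...................................................
207 .......
[... 5416 characters left out ...]
wWWWWWwwwww.ww..ww......
217 ...........wwwww...wwwwwwWWWWwwwwwwwww.........
218 .........ww.wwwwwww...wwwwwwwwwww...w.www......
219 .........wwwwwwwwww...wwwwwwwwwwwwww.ww.w......
220 ..........wwwwwwwwww.ww.w.wwwwwww.www..........
221 ..........wwwww..ww.wwww.w.www.................
222 ...........w.www.wwww..ww......................
223 ...........w..w....w...........................
224 ............w..................................
225 ...............................................
226 ...............................................
227 ...............................................
228 ...............................................
229 ...............................................
```

View pics/c12.png

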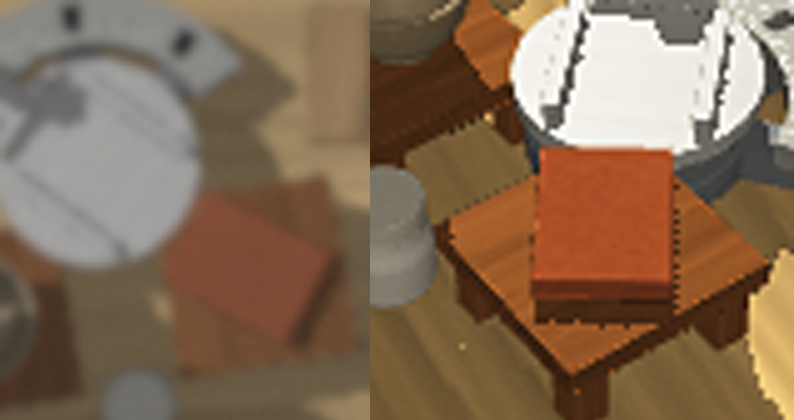

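Clean view: the tile lies flat on the stand at (325,222) in the side view and (344,205) in the top view, with a bit of yaw. Computing its pose.

```bash
cat > m.py <<'E'
from h import *
def go(t,s):
    for n,im,(x0,y0,x1,y1),vm in(("side",s,(312,207,344,237),130),("top",t,(328,190,368,222),120)):
        h=cv2.cvtColor(im,cv2.COLOR_BGR2HSV).astype(int);m=np.zeros(im.shape[:2],np.uint8)
        m[y0:y1,x0:x1]=((h[...,0]<13)&(h[...,1]>(180 if n=="side" else 100))&(h[...,2]>vm))[y0:y1,x0:x1]*255
        m=cv2.morphologyEx(m,cv2.MORPH_OPEN,np.ones((5,5),np.uint8))
        c=max(cv2.findContours(m,0,1)[0],key=cv2.contourArea).reshape(-1,2)
        r=cv2.minAreaRect(onz(n,c.astype(float),72)[:,:2].astype(np.float32));print(n,np.round(r[0],1),np.round(r[1],1),r[2])
E
python3 - <<'E'
from m import *
go(cv2.imread("pics/top12.png"),cv2.imread("pics/side12.png"))
P=onz("side",[(313.7,209.7),(341,210),(341.5,235.7),(311.7,235.7)],72)[:,:2];print(P.round(1),P.mean(0))
for i,j in((3,0),(2,1),(3,2),(0,1)):v=P[j]-P[i];print(np.linalg.norm(v).round(1),np.degrees(np.arctan2(v[1],v[0])).round(1))
E
```

```text
side [486.8 -46.2] [88.4 69.4] 61.61385726928711
top [488.5 -39.7] [93.6 64.8] 61.9041633605957
[[ 478.3    9.9]
 [ 540.9  -25.2]
 [ 497.5 -104.7]
 [ 433.2  -70.1]] [487.47833275 -47.52915285]
91.9 60.6
90.5 61.4
73.0 -28.2
71.7 -29.3
```

The tile's pose is about (487,-46) with yaw off by +0.147 rad, so it needs (-8,-6) mm and -0.147 rad. I'll go back over the tile, press and correct it.

```bash
python3 -m pendant '[[-0.02,-0.22,0,0,0,0.14,-0.3],[-0.02,-0.22,0,0,0,0.14,-0.3],[-0.02,-0.22,0,0,0,0.14,-0.3],[-0.02,-0.22,0,0,0,0.14,-0.3],[-0.02,-0.22,0,0,0,0.14,-0.3],[-0.02,-0.22,0,0,0,0.14,-0.3]]' >/dev/null
python3 -m pendant '[[-0.02,-0.226,0,0,0,0,-0.3],[-0.02,-0.226,0,0,0,0,-0.3],[-0.02,-0.226,0,0,0,0,-0.3],[-0.02,-0.226,0,0,0,0,-0.3],[-0.02,-0.226,0,0,0,0,-0.3],[-0.02,-0.226,0,0,0,0,-0.3],[-0.02,-0.226,-0.04,0,0,0,-0.3],[-0.02,-0.226,-0.04,0,0,0,-0.3]]'
python3 -m pendant '[[0,0,-0.04,0,0,0,-0.3],[0,0,-0.08,0,0,0,-0.3],[0,0,-0.10,0,0,0,-0.3],[0,0,-0.105,0,0,0,-0.3],[0,0,-0.105,0,0,0,-0.3]]'
```

```text
clock: 18.95
eef_pos: [487.2, -53.8, 163.5]
tool_rot: [3.135, -0.003, -2.076]
force: [-0.7, -0.3, 0.0]
width: 29.7
clock: 19.45
eef_pos: [490.7, -53.3, 61.7]
tool_rot: [3.141, -0.0, -2.075]
force: [0.1, -0.7, 0.9]
width: 29.7
```

```bash
python3 -m pendant '[[-0.0035,0.0075,0,0,0,0,-0.3],[-0.0035,0.0075,-0.004,0,0,0,-0.3],[-0.0035,0.0075,-0.008,0,0,0,-0.3],[-0.0035,0.0075,-0.011,0,0,0,-0.3],[-0.0035,0.0075,-0.0115,0,0,0,-0.3],[-0.0035,0.0075,-0.0115,0,0,0,-0.3]]'
python3 -m pendant '[[0,0,-0.002,0,0,0,-0.3],[0,0,-0.002,0,0,0,-0.3]]'
python3 -m pendant '[[0,0,-0.001,0,0,0,-0.3],[0,0,-0.001,0,0,0,-0.3]]'
```

```text
clock: 20.05
eef_pos: [486.9, -46.7, 49.7]
tool_rot: [3.141, -0.0, -2.077]
force: [-0.5, -0.3, 0.8]
width: 30.0
clock: 20.25
eef_pos: [487.2, -46.7, 48.1]
tool_rot: [-3.141, -0.0, -2.077]
force: [-1.3, 0.2, 5.1]
width: 29.7
clock: 20.45
eef_pos: [487.2, -46.7, 48.1]
tool_rot: [-3.14, -0.0, -2.076]
force: [-2.5, 0.7, 15.6]
width: 29.7
```

```bash
python3 -m pendant '[[-0.002,-0.0015,0,0,0,-0.04,-0.3],[-0.004,-0.003,0,0,0,-0.08,-0.3],[-0.006,-0.005,0,0,0,-0.12,-0.3],[-0.009,-0.007,0,0,0,-0.155,-0.3],[-0.009,-0.007,0,0,0,-0.155,-0.3],[-0.009,-0.007,0,0,0,-0.155,-0.3]]'
python3 -m pendant '[[0,0,0.03,0,0,0,-0.3],[0,0,0.08,0,0,0,-0.3],[0,0,0.13,0,0,0,-0.3],[0,0.05,0.16,0,0,0,-0.3],[0,0.1,0.16,0,0,0,-0.3],[0,0.15,0.16,0,0,0,-0.3],[0,0.2,0.16,0,0,0,-0.3],[0,0.25,0.16,0,0,0,-0.3]]' | grep eef
python3 -m pendant '[[0.03,0.05,0,0,0,0,-0.3],[0.05,0.1,0,0,0,0,-0.3],[0.05,0.15,0,0,0,0,-0.3],[0.05,0.2,0,0,0,0,-0.3],[0.05,0.2,0,0,0,0,-0.3]]' | grep eef
python3 - <<'E'
from m import *
t=ctrl.get_image("top");s=ctrl.get_image("side");cv2.imwrite("pics/top13.png",t);cv2.imwrite("pics/side13.png",s)
go(t,s);h=cv2.cvtColor(s,cv2.COLOR_BGR2HSV).astype(int)
for r in range(207,248):print(r,"".join(("R" if h[r,c,2]>120 else "r") if h[r,c,0]<13 and h[r,c,1]>180 else "." for c in range(300,350)))
E
```

```text
clock: 21.05
eef_pos: [480.5, -53.1, 48.1]
tool_rot: [-3.138, 0.004, -2.231]
force: [1.2, 0.3, 9.8]
width: 30.1
eef_pos: [477.7, 190.8, 207.0]
eef_pos: [525.0, 397.1, 206.4]
side [483.3 -48.3] [87.9 68.7] 61.604427337646484
top [486.3 -40.4] [96.8 64.6] 61.89370346069336
207 .......rrrr.......................................
208 ........rr........................................
209 ..................................................
210 ......................R...........................
211 ..............RRRRRRRRRRRRRRRRRRRRRRRRRR..........
212 ..............RRRRRRRRRRRRRRRRRRRRRRRRRR..........
213 .............RRRRRRRRRRRRRRRRRRRRRRRRRRR..........
214 .............RRRRRRRRRRRRRRRRRRRRRRRRRRR..........
215 ............RRRRRRRRRRRRRRRRRRRRRRRRRRRR..........
216 .............RRRRRRRRRRRRRRRRRRRRRRRRRRRRR........
217 ..........RR.RRRRRRRRRRRRRRRRRRRRRRRRRRR..R.......
218 .............RRRRRRRRRRRRRRRRRRRRRRRRRRRr..R......
219 ......RRR....RRRRRRRRRRRRRRRRRRRRRRRRRRRr.R.R.....
220 .....RR...R.RRRRRRRRRRRRRRRRRRRRRRRRRRRRr.....R...
221 ...R........RRRRRRRRRRRRRRRRRRRRRRRRRRRR....RR.R..
222
[... 726 characters left out ...]
..RRRRRRRRRRRRRRRRRRRRRRRRRRRRr.R.RRRR.R
236 rrr.R..R....RRRRRRRRRRRRRRRRRRRRRRRRRRRRrRRR..R..R
237 r.rr.R.R...Rrrrrrrrrrrrrrrrrrrrrrrrrrrrrr..RRR..RR
238 ...rr..R.R..rrrrrrrrrrrrrrrrrrrrrrrrrrrrrRR..RR..R
239 ..rrrr.....Rrrrrrrrrrrrrrrrrrrrrrrrrrrrrr..RR.R..r
240 .r...rr.R.RRRrrrrrrrrrrrrrrrrrrrrrrrrrrrrRRRR.r.rr
241 rrrrrr.rRRR..r.....rrr..r..rrrr.rrrrr..r.RR.rrrrrr
242 ..rrrrrr.....r.rrrrrrr.r..r.rr..r.rrr.rrr.Rr.rrrrr
243 .rrr...r.RR..rrrrrrr.rrrrrrr.rrrr.r..rrrrr.rrrr.rr
244 .......rr..Rrrr......rrrrr..rrrrrrrrrrrr..r.rrrrrr
245 .........r.RRrrrRrrRrr.r.rrrr...rrR.rrr..rrr..rrrr
246 ..........rr.RRR...R.R.RRR.R.RRRR....r.rr.....r..r
247 ...........r.RRR.RR...R.R.RRRRR.RRrr..r.r......rrr
```

The tile hardly turned. Before pushing again I'll check the measured channel direction from the rails, using the same method.

Run:
```python
from h import *
f=lambda p:np.array([((x-370)/4.99+280,y/4.99+180) for x,y in p])
for nm,p,z in(("railL",[(552,112),(583,5)],68),("railR",[(706,125),(725,22)],68),("standL",[(450,235),(540,182)],58),("standR",[(765,265),(672,180)],58),("standFL",[(450,240),(572,372)],58),("standFR",[(572,372),(765,268)],58)):
    P=onz("side",f(p),z)[:,:2];v=P[1]-P[0];print(nm,P.round(1).tolist(),np.degrees(np.arctan2(v[1],v[0])).round(1),np.linalg.norm(v).round(1))
t=cv2.imread("pics/top13.png");h=cv2.cvtColor(t,cv2.COLOR_BGR2HSV).astype(int)
e=lambda p:np.array([(x/5.3+300,y/5.3+155) for x,y in p])
for nm,p,z in(("rail1",[(5,160),(125,253)],68),("rail2",[(90,75),(195,157)],68),("tile1",[(200,190),(335,262)],72),("tile2",[(165,265),(290,338)],72),("standbot",[(180,375),(355,345)],58),("standright",[(330,175),(355,345)],58)):
    P=onz("top",e(p),z)[:,:2];v=P[0]-P[1];print(nm,P.round(1).tolist(),np.degrees(np.arctan2(v[1],v[0])).round(1),np.linalg.norm(v).round(1))
# disc: white, fit ellipse->circle
P=onz("top",[(318,185.9)],58);print(P)
```

```text
railL [[499.1, 35.4], [555.6, 108.1]] 52.2 92.0
railR [[567.2, -13.1], [619.7, 55.9]] 52.7 86.6
standL [[416.0, -12.9], [473.8, -0.4]] 12.2 59.2
standR [[547.3, -107.1], [535.8, -32.1]] 98.7 75.9
standFL [[414.5, -16.1], [430.2, -122.6]] -81.6 107.7
standFR [[430.2, -122.6], [546.2, -108.9]] 6.8 116.8
rail1 [[562.6, 117.7], [496.6, 36.8]] 50.8 104.5
rail2 [[619.8, 58.0], [561.3, -12.8]] 50.4 91.8
tile1 [[538.2, -15.6], [486.7, -106.1]] 60.4 104.2
tile2 [[487.5, 9.6], [435.7, -74.1]] 58.3 98.4
standbot [[412.4, 1.2], [430.1, -119.2]] 98.4 121.7
standright [[547.4, -105.5], [430.1, -119.2]] 6.7 118.1
[[559.35297588  56.04715321  58.        ]]
```

The rails measure 52–53° and the tile about 61°, so the yaw is real. One tip was evidently slipping. The stand's corners give a centre of about (480,-53).

A better way to mend it: the tile's sides are free now, so I can go down around its 70 mm width with the jaws open at channel yaw, close to square it, slide the last 7 mm along, and open, all without lifting.

```bash
python3 -m pendant '[[-0.02,-0.22,0,0,0,0,1],[-0.02,-0.22,0,0,0,0,1],[-0.02,-0.22,0,0,0,0,1],[-0.02,-0.22,0,0,0,0,1],[-0.02,-0.22,0,0,0,0,1],[-0.02,-0.22,0,0,0,0,1]]' >/dev/null
python3 -m pendant '[[-0.022,-0.218,0,0,0,0,1],[-0.022,-0.218,0,0,0,0,1],[-0.022,-0.218,0,0,0,0,1],[-0.022,-0.218,0,0,0,0,1],[-0.022,-0.218,0,0,0,0,1],[-0.022,-0.218,-0.03,0,0,0,1],[-0.022,-0.218,-0.07,0,0,0,1],[-0.022,-0.218,-0.07,0,0,0,1]]'
```

```text
clock: 23.85
eef_pos: [482.0, -49.6, 133.5]
tool_rot: [3.135, -0.005, -2.232]
force: [-0.3, 0.7, -0.9]
width: 85.4
```

```bash
python3 -m pendant '[[0.001,0.002,-0.03,0,0,0.016,1],[0.001,0.002,-0.06,0,0,0.016,1],[0.001,0.002,-0.08,0,0,0.016,1],[0.001,0.002,-0.08,0,0,0.016,1]]'
python3 -m pendant '[[0,0,-0.004,0,0,0,1],[0,0,-0.008,0,0,0,1],[0,0,-0.01,0,0,0,1],[0,0,-0.01,0,0,0,1]]'
python3 - <<'E'
from h import *
s=ctrl.get_image("side");cv2.imwrite("pics/side14.png",s);h=cv2.cvtColor(s,cv2.COLOR_BGR2HSV).astype(int)
for r in range(200,246):print(r,"".join("#" if h[r,c,2]<50 else ("R" if h[r,c,2]>120 else "r") if h[r,c,0]<13 and h[r,c,1]>180 else "." for c in range(296,360)))
E
```

```text
clock: 24.25
eef_pos: [485.9, -46.8, 56.1]
tool_rot: [3.139, -0.002, -2.215]
force: [-0.3, -0.2, 0.6]
width: 85.1
clock: 24.65
eef_pos: [487.2, -47.0, 47.3]
tool_rot: [-3.141, 0.0, -2.216]
force: [-0.0, -0.5, -0.2]
width: 85.1
200 .##########################################.######.....#######..
201 ###########################################.#######....#######..
202 #####################.##############################....######..
203 ####################.....############################...######..
204 ###################..............####..###############..######..
205 ##################......................######################..
206 #.##..##########.........................#####################..
207 ........########..........................####################..
208 ........########...........................###################..
209 ........###..###..............................################..
210 .........##..###..........R....................##############...
211 .........##..###..RRRRRRRRRRRRRRRRRRRRRRRRRR....#############...
212 .........##..##...RRRRRRRRRRRRRRRRRRRRRRR
[... 1600 characters left out ...]
.R.R.r.rrr
236 ..rrr.r.RR.rr.rrrrRRRRRRRRRRRRRRRRRRRRRRRRRRr.R.R.r........rrrrr
237 ...rrr.r.R.rrr..rrrrrrrrrrrrrrrrrrrrrrrrrrrrr..RR.r.r..r..rrrr..
238 ...rr.rr...rrrrrrrrrrrrrrrrrrrrrrrrrrrrrrrrrr.R.RRrrr.r.rrrr....
239 .....rr.rr.r.r.rrrrrrrrrrrrrrrrrrrrrrrrrrrrrr.RRR.rr..rrrr.r....
240 ..r..rr...rrrrrrrrrrrrrrrrrrrrrrrrrrrrrrrrrrr.RRRrrrrrr.r.rr....
241 ...r..r.rr.rrr..rr.r..r..rr.rr...rr..r.r...rrRR..rrrrrr...rr....
242 ....rrrr.rrr..rrrrrr.rrrrr.rrrrrr.r.r.r.rrr.rRRrrrrrrr.rr.r.....
243 ......rr...rrrrrr...rrrrrrr.rrr.r..rr.rrrr.rrrrrrrr...rr.rr.....
244 ...........rr.rrr.rrr.r..rrrrrrrrrr..rrr.rrrrrrr.r.rrrr.rrr.....
245 .............r.rrr.rRrr.r....r..r..rrrRrrr.rrrrr.rrrrrrrrrr.....
```

```bash
python3 -m pendant '[[-0.003,0,0,0,0,0,1],[-0.003,0,-0.003,0,0,0,1],[-0.003,0,-0.005,0,0,0,1],[-0.003,0,-0.005,0,0,0,1]]'
python3 -m pendant '[[0,0,-0.002,0,0,0,1],[0,0,-0.003,0,0,0,1],[0,0,-0.003,0,0,0,1]]'
python3 -m pendant '[[0,0,-0.001,0,0,0,1],[0,0,-0.002,0,0,0,1],[0,0,-0.002,0,0,0,1]]'
python3 - <<'E'
from h import *
s=ctrl.get_image("side");cv2.imwrite("pics/side15.png",s);h=cv2.cvtColor(s,cv2.COLOR_BGR2HSV).astype(int)
for r in range(212,236):print(r,"".join("#" if h[r,c,2]<50 else ("R" if h[r,c,2]>120 else "r") if h[r,c,0]<13 and h[r,c,1]>180 else "." for c in range(296,360)))
p=ctrl.read_state()["eef_pos"]
for z in(58,64,70,76):print(z,[proj("side",[[p[0]-d*.799,p[1]+d*.601,z]])[0].round(1) for d in(43,-43)])
E
```

```text
clock: 25.1
eef_pos: [483.7, -46.8, 41.5]
tool_rot: [3.141, -0.0, -2.215]
force: [-0.5, -0.6, 0.0]
width: 85.2
clock: 25.4
eef_pos: [483.8, -46.8, 38.6]
tool_rot: [3.141, -0.0, -2.215]
force: [0.6, 0.6, 0.5]
width: 85.3
clock: 25.7
eef_pos: [483.9, -46.9, 36.7]
tool_rot: [3.141, -0.0, -2.215]
force: [0.1, 1.1, 0.4]
width: 85.1
212 .......####.##....RRRRRRRRRRRRRRRRRRRRRRRR##################....
213 ........##..##...RRRRRRRRRRRRRRRRRRRRRRRRRRR.###############....
214 ........##..##...RRRRRRRRRRRRRRRRRRRRRRRRRRR..##############....
215 ........##..##..RRRRRRRRRRRRRRRRRRRRRRRRRRRR...#############....
216 ........##..##...RRRRRRRRRRRRRRRRRRRRRRRRRRR...######...........
217 ........##..##.R.RRRRRRRRRRRRRRRRRRRRRRRRRRR..R#..###...........
218 ........##..##R..RRRRRRRRRRRRRRRRRRRRRRRRRRRr.....###...........
219 ........##..##...RRRRRRRRRRRRRRRRRRRRRRRRRRRrRR...###...........
220 .........#..##..RRRRRRRRRRRRRRRRRRRRRRRRRRRRr.R..####...........
221 ............##..RRRRRRRRRRRRRRRRRRRRRRRRRRRR.....####...........
222 ...R..R.....#R..RRRRRRRRRRRRRRRRRRRRRRRRRRRR......##............
223 .R......
[... 384 characters left out ...]
R.RR...RR........
229 r.....R...R.....RRRRRRRRRRRRRRRRRRRRRRRRRRRR#.RR.RRRR...R.RR....
230 rr.R.RR.R.Rr.rr.RRRRRRRRRRRRRRRRRRRRRRRRRRRRrRRR.RRR.R...R.RR...
231 r.R.....RRrrrr..rRRRRRRRRRRRRRRRRRRRRRRRRRRRr....R.RR...R..R.R..
232 rr#R..RR.Rr.r...RRRRRRRRRRRRRRRRRRRRRRRRRRRRr.R.rrr.R......RRRRR
233 ..rr..RR..rrrrr.RRRRRRRRRRRRRRRRRRRRRRRRRRRRrR.Rrrrr..R.R...R..r
234 ....#R....rr.rr.rrRRRRRRRRRRRRRRRRRRRRRRRRRRr..R.r.r.RRR..R..rrr
235 ..rrrrR.Rrrr.r.rrrrRRRRRRRRRRRRRRRRRRRRRRRRRr.R.rrrrr..RRR.r.rrr
58 [array([309.2, 224.6]), array([342.3, 228.3])]
64 [array([309.1, 223. ]), array([342.4, 226.7])]
70 [array([309. , 221.4]), array([342.4, 225. ])]
76 [array([308.9, 219.7]), array([342.4, 223.4])]
```

```bash
python3 -m pendant '[[0,0,-0.002,0,0,0,1],[0,0,-0.005,0,0,0,1],[0,0,-0.005,0,0,0,1]]'
python3 -m pendant '[[0,0,0,0,0,0,0.85],[0,0,0,0,0,0,0.75],[0,0,0,0,0,0,0.7],[0,0,0,0,0,0,0.65],[0,0,0,0,0,0,0.6],[0,0,0,0,0,0,0.6]]'
```

```text
clock: 26.05
eef_pos: [483.6, -46.9, 31.4]
tool_rot: [3.141, -0.0, -2.215]
force: [-0.0, -0.1, 0.8]
width: 85.4
clock: 26.65
eef_pos: [484.2, -46.9, 32.8]
tool_rot: [-3.141, 0.0, -2.215]
force: [-1.0, 1.0, 12.2]
width: 69.4
```

Width 69.4: the tile is held and squared, though the tips press lightly on the stand. I'll relieve that by 1 mm and slide about 7 mm along.

```bash
python3 -m pendant '[[0,0,0.001,0,0,0,0.6],[-0.001,-0.0015,0.001,0,0,0,0.6],[-0.002,-0.003,0.001,0,0,0,0.6],[-0.003,-0.0045,0.001,0,0,0,0.6],[-0.0045,-0.006,0.001,0,0,0,0.6],[-0.0045,-0.006,0.001,0,0,0,0.6]]'
```

```text
clock: 27.25
eef_pos: [479.5, -53.2, 33.0]
tool_rot: [-3.141, 0.0, -2.216]
force: [1.0, -0.4, 4.4]
width: 69.4
```

Tool centre is now at (479.5,-53.2), at channel yaw. I'll open, retreat and check.

```bash
python3 -m pendant '[[0,0,0,0,0,0,0.75],[0,0,0.001,0,0,0,0.9],[0,0,0.002,0,0,0,1],[0,0,0.003,0,0,0,1],[0,0,0.02,0,0,0,1],[0,0,0.07,0,0,0,1],[0,0,0.12,0,0,0,1],[0,0,0.17,0,0,0,1]]'
python3 -m pendant '[[0,0.05,0,0,0,0,1],[0,0.1,0,0,0,0,1],[0,0.15,0,0,0,0,1],[0,0.2,0,0,0,0,1],[0.02,0.25,0,0,0,0,1],[0.04,0.3,0,0,0,0,1],[0.05,0.35,0,0,0,0,1],[0.05,0.4,0,0,0,0,1]]' | grep eef
python3 -m pendant '[[0,0.04,0,0,0,0,1],[0,0.05,0,0,0,0,1],[0,0.05,0,0,0,0,1]]' | grep -E "clock|eef"
python3 - <<'E'
from m import *
t=ctrl.get_image("top");s=ctrl.get_image("side");cv2.imwrite("pics/top16.png",t);cv2.imwrite("pics/side16.png",s)
go(t,s);h=cv2.cvtColor(s,cv2.COLOR_BGR2HSV).astype(int)
for r in range(207,246):print(r,"".join(("R" if h[r,c,2]>120 else "r") if h[r,c,0]<13 and h[r,c,1]>180 else "." for c in range(300,350)))
im=s[140:180,320:380];m=(im.max(2)<50).astype(np.uint8)
for c in cv2.findContours(m,0,1)[0]:
    if cv2.contourArea(c)>20:print("knob",np.array(cv2.boundingRect(c))+[320,140,0,0])
a=cv2.imread("pics/side5.png")
E
```

```text
clock: 28.05
eef_pos: [478.7, -52.7, 204.5]
tool_rot: [3.14, -0.0, -2.215]
force: [1.8, -0.4, -0.6]
width: 85.3
eef_pos: [530.5, 339.8, 202.4]
clock: 29.15
eef_pos: [527.7, 390.8, 202.3]
side [482.1 -49.8] [84.2 69.2] 61.62137985229492
top [481.9 -48.9] [93.7 66.6] 60.50746154785156
207 ........rrr.......................................
208 ........rr........................................
209 ..................................................
210 ......................R...........................
211 ....................R.....R.......................
212 ..............RRRRRRRRRRRRRRRRRRRRRRRR............
213 ..............RRRRRRRRRRRRRRRRRRRRRRRRRR..........
214 ..............RRRRRRRRRRRRRRRRRRRRRRRRRR..........
215 ............RRRRRRRRRRRRRRRRRRRRRRRRRRRRR.........
216 ............RRRRRRRRRRRRRRRRRRRRRRRRRRRRrR........
217 .............RRRRRRRRRRRRRRRRRRRRRRRRRRR..R.......
218 ........R.R..RRRRRRRRRRRRRRRRRRRRRRRRRRRrR........
219 ......RRRR..RRRRRRRRRRRRRRRRRRRRRRRRRRRRrRRR......
220 ...R..R.....rRRRRRRRRRRRRRRRRRRRRRRRRRRRr...R.R...
221 ...R.R......RRRRRRRRRRRRRRRRRRRRRRRRRRRR..
[... 674 characters left out ...]
R.....RRR.RRRRRRRRRRRRRRRRRRRRRRRRRRRRr...RRRR..R
235 rr...RR....RRRRRRRRRRRRRRRRRRRRRRRRRRRRrr.R.R.RR..
236 r.r.RR.....RRRRRRRRRRRRRRRRRRRRRRRRRRRRr.RRRRRR..R
237 .rr....R..RRRRRRRRRRRRRRRRRRRRRRRRRRRRRr....R...R.
238 .rrr..RR.RRRRRRRRRRRRRRRRRRRRRRRRRRRRRR.R.R.RRR..R
239 .rrrrrRR..rrrrrrrrrrrrRRRRRRRRRRRRRRRRRr..R.R.RRr.
240 ..rr.rr.R.rrrrrrrrrrrrrrrrrrrrrrrrrrrrrr.RRR...r.r
241 ..rrr.rrRRRrrrrrrrrrrrrrrrrrrrrrrrrrrrr.RRR.rr.rrr
242 .rr.rrrrr..RrrrrRRrrrrrrrrrrrrrrrrrrrrr.R.Rr.rrrrr
243 ..rr...r.RR..r....rr...r..rrrrrrrrrrrrrr...rrr.rrr
244 .......rr..rr.r.rrrrrrr..r..rrrrrr.rrr..rr..rr.rrr
245 ...........r..rr.rrrrr.rrrrr.rr..rrrrr.rrrrr..rr.r
knob [335 168   8   5]
knob [334 152  10  14]
```

```bash
sed -i 's/(312,207,344,237)/(306,207,344,240)/' m.py
python3 - <<'E'
from m import *
go(cv2.imread("pics/top16.png"),cv2.imread("pics/side16.png"))
P=onz("side",[(313.5,211.5),(340.3,212.3),(338.8,239.2),(310,238.3)],72)[:,:2];print(P.round(1),P.mean(0))
for i,j in((3,0),(2,1)):v=P[j]-P[i];print(np.linalg.norm(v).round(1),np.degrees(np.arctan2(v[1],v[0])).round(1))
for i,j in((0,1),(3,2)):v=P[i]-P[j];print(np.linalg.norm(v).round(1),np.degrees(np.arctan2(v[1],v[0])).round(1)-90)
A=np.array([560.7,56.2])-136*np.array([np.cos(.926),np.sin(.926)]);print("stand",A)
print(proj("side",[[A[0]+u*np.cos(.926)-v*np.sin(.926),A[1]+u*np.sin(.926)+v*np.cos(.926),72] for u,v in((48,35),(48,-35),(-48,-35),(-48,35))]).round(1))
E
```

```text
side [479.2 -53.6] [94.4 69.6] 60.841556549072266
top [481.9 -48.9] [93.7 66.6] 60.50746154785156
[[ 474.8    4.1]
 [ 535.   -31.9]
 [ 486.2 -111.5]
 [ 425.8  -75.8]] [480.45939221 -53.78059717]
93.7 58.5
93.4 58.5
70.1 59.19999999999999
70.1 59.400000000000006
stand [478.95914877 -52.49421898]
[[314.7 210.2]
 [341.2 213. ]
 [336.  240.5]
 [307.6 237.2]]
```

The centre is good, (479–480,-53.7), and the knob is still home. The yaw still reads 59–61° against 53°: within the limit, but not by much. The width of 69.4 was close to the commanded opening, so the squeeze was weak. I'll repeat it with a firm one.

```bash
python3 -m pendant '[[-0.02,-0.22,0,0,0,0,1],[-0.02,-0.22,0,0,0,0,1],[-0.02,-0.22,0,0,0,0,1],[-0.02,-0.22,0,0,0,0,1],[-0.02,-0.22,0,0,0,0,1],[-0.02,-0.22,0,0,0,0,1]]' >/dev/null
python3 -m pendant '[[-0.028,-0.221,0,0,0,0,1],[-0.028,-0.221,0,0,0,0,1],[-0.028,-0.221,0,0,0,0,1],[-0.028,-0.221,0,0,0,0,1],[-0.028,-0.221,0,0,0,0,1],[-0.028,-0.221,-0.05,0,0,0,1],[-0.028,-0.221,-0.1,0,0,0,1],[-0.028,-0.221,-0.1,0,0,0,1]]'
python3 -m pendant '[[0,0,-0.02,0,0,0,1],[0,0,-0.04,0,0,0,1],[0,0,-0.05,0,0,0,1],[0,0,-0.05,0,0,0,1]]'
```

```text
clock: 30.65
eef_pos: [476.0, -52.8, 98.0]
tool_rot: [3.131, -0.007, -2.216]
force: [-1.3, 0.1, 0.7]
width: 85.4
clock: 31.05
eef_pos: [481.4, -52.2, 53.5]
tool_rot: [-3.141, -0.0, -2.215]
force: [-0.0, 0.0, 0.5]
width: 85.5
```

```bash
python3 -m pendant '[[-0.0022,-0.0005,-0.004,0,0,0,1],[-0.0022,-0.0005,-0.01,0,0,0,1],[-0.0022,-0.0005,-0.015,0,0,0,1],[-0.0022,-0.0005,-0.0185,0,0,0,1],[-0.0022,-0.0005,-0.0185,0,0,0,1]]'
python3 -m pendant '[[0,0,0,0,0,0,0.8],[0,0,0,0,0,0,0.7],[0,0,0,0,0,0,0.6],[0,0,0,0,0,0,0.45],[0,0,0,0,0,0,0.3],[0,0,0,0,0,0,0.1],[0,0,0,0,0,0,0.1],[0,0,0,0,0,0,0.1]]'
```

```text
clock: 31.55
eef_pos: [478.7, -52.8, 33.9]
tool_rot: [3.141, -0.001, -2.215]
force: [0.6, 0.5, -1.2]
width: 85.2
clock: 32.35
eef_pos: [479.5, -52.8, 35.1]
tool_rot: [-3.14, 0.0, -2.215]
force: [-1.0, 0.2, 6.9]
width: 68.0
```

Firm squeeze: width 68.0 mm (the readout was also about 3 mm low on the 30 mm knob). Open, retreat and check.

```bash
python3 -m pendant '[[0,0,0,0,0,0,0.7],[0,0,0,0,0,0,0.85],[0,0,0.001,0,0,0,1],[0,0,0.003,0,0,0,1],[0,0,0.02,0,0,0,1],[0,0,0.07,0,0,0,1],[0,0,0.12,0,0,0,1],[0,0,0.17,0,0,0,1]]' | grep -E "force|width"
python3 -m pendant '[[0,0.05,0,0,0,0,1],[0,0.1,0,0,0,0,1],[0,0.15,0,0,0,0,1],[0,0.2,0,0,0,0,1],[0.02,0.25,0,0,0,0,1],[0.04,0.3,0,0,0,0,1],[0.05,0.35,0,0,0,0,1],[0.05,0.4,0,0,0,0,1]]' | grep eef
python3 -m pendant '[[0,0.04,0,0,0,0,1],[0,0.05,0,0,0,0,1],[0,0.05,0,0,0,0,1]]' | grep -E "clock|eef"
python3 - <<'E'
from m import *
t=ctrl.get_image("top");s=ctrl.get_image("side");cv2.imwrite("pics/top17.png",t);cv2.imwrite("pics/side17.png",s)
go(t,s);h=cv2.cvtColor(s,cv2.COLOR_BGR2HSV).astype(int)
for r in range(208,246):print(r,"".join(("R" if h[r,c,2]>120 else "r") if h[r,c,0]<13 and h[r,c,1]>180 else "." for c in range(300,350)))
im=s[140:180,320:380];m=(im.max(2)<50).astype(np.uint8)
for c in cv2.findContours(m,0,1)[0]:
    if cv2.contourArea(c)>20:print("knob",np.array(cv2.boundingRect(c))+[320,140,0,0])
d=cv2.absdiff(s,cv2.imread("pics/side5.png")).max(2)
for nm,(x0,y0,x1,y1) in dict(bowl=(268,163,302,195),jar=(270,212,296,244),brush=(300,152,340,178),rib=(364,226,408,252)).items():print(nm,(d[y0:y1,x0:x1]>60).mean().round(3))
E
```

```text
force: [1.3, -0.4, 0.4]
width: 85.3
eef_pos: [530.1, 339.9, 204.0]
clock: 34.25
eef_pos: [527.3, 391.0, 203.8]
side [479.2 -53. ] [95.2 70.2] 58.76611328125
top [481.8 -47.7] [95.  65.2] 54.8782844543457
208 ........rr........................................
209 ..................................................
210 ......................R...........................
211 ....................R.............................
212 ...............RRRRRRRRRRRRRRRRRRRRRR.............
213 ...............RRRRRRRRRRRRRRRRRRRRRRRRR..........
214 ..............RRRRRRRRRRRRRRRRRRRRRRRRRRR.........
215 ............RRRRRRRRRRRRRRRRRRRRRRRRRRRRR.........
216 ............RRRRRRRRRRRRRRRRRRRRRRRRRRRRRR........
217 ...........R.RRRRRRRRRRRRRRRRRRRRRRRRRRRrRR.......
218 ........RR...RRRRRRRRRRRRRRRRRRRRRRRRRRRr.........
219 ......RRRR....RRRRRRRRRRRRRRRRRRRRRRRRRRr.RRR.....
220 .....RR.....rRRRRRRRRRRRRRRRRRRRRRRRRRRRr...R.R...
221 .............RRRRRRRRRRRRRRRRRRRRRRRRRRRr..RR..R..
222 .R..R......RRRRRRRRRRRRRRRRRRRRRRRRRRRRRrr.RRRRR..
223 .........R..RRRRRRRRRRRRRRRRRRRRRRRRRRRRrRR.....RR
224 ....RR......
[... 578 characters left out ...]
....RRR..R
235 .r..R.R...RRRRRRRRRRRRRRRRRRRRRRRRRRRRrrr.R.RRRR..
236 r.r.......RRRRRRRRRRRRRRRRRRRRRRRRRRRRr..RRRRR..R.
237 r....R.R.RRRRRRRRRRRRRRRRRRRRRRRRRRRRRr.R..RR...R.
238 r..r...R.RRRRRRRRRRRRRRRRRRRRRRRRRRRRRr.RRR.RRR..R
239 ..r.rrRR.RrrrrrrrrrrrrrrRRRRRRRRRRRRRRrr..RRRRR..r
240 rr...rr.RRrrrrrrrrrrrrrrrrrrrrrrrrrrrRr...RR..rr.r
241 r.rrrr.r.Rrrrrrrrrrrrrrrrrrrrrrrrrrrrr.r..R.rr....
242 ..rrrrr...RrrrrrrrrrrrRrrrrrrrrrrrrrrrr.R.R..rrrrr
243 ..rr.....Rr.rrr.r..r......rrrrrrrrrrrr.R.rr.r.rrrr
244 .......rr.rrrrrrrrrr.r.rrrr.rr.rrr.r.r....rr.rr.r.
245 .........r.rr.rrrrr.rrr.rrr.rr..r.r...rr.r.r..rr.r
knob [335 168   8   5]
knob [334 152  10  14]
bowl 0.077
jar 0.263
brush 0.0
rib 0.0
```

The yaw is improved to about 55–58.8° (error roughly 0.03–0.1 rad), the centre is within about 5 mm, and the knob is home. The jar difference fits the arm's shadow, since the arm never came near it. Handing in.

```bash
python3 -c "
from cell import ctrl
print(ctrl.finish_job())"
```

```text
the job is handed in; nothing more can be done
None
```

The tile is on the free stand, flat, roughly square and let go, and the pin is home in the hole there. I handed the job in at about 34 s. No verdict was reported.

**What I did:** I pulled the pin by its knob, swung the turntable +0.785 rad and let the pin drop home. Then I pressed on the tile and slid it onto the right-hand stand. It came off the channel turned by about 0.15 rad and some 10 mm short. I mended that with one press that slipped, then two squeezes on its sides with the jaws at channel yaw, never lifting it.

**Last checks:**
- **Centre:** the side view puts the tile at (479,-53) and the top view at (482,-48). The stand's centre is about (479,-52.5), so it is off by at most about 5 mm.
- **Yaw:** the two views disagree, at 58.8° and 54.9°, against 53° for the channel. The error is therefore 0.03–0.10 rad, with 0.17 allowed.
- **Pin:** the knob sits at the same pixels as just after the pin went home.
- **Bowl, brush and rib:** the brush and rib showed no change between pictures and the bowl only a little.
- **Jar:** its patch did change between pictures. I put that down to the arm's shadow, but did not confirm it with a separate measurement.
- **Mug and vase:** I did not check these at the end.

**Did not match the description:** the fingertips were 23–32 mm behind the reported TCP, not the 13 mm or less I expected. I found contact by force and pictures instead. The stand's edges also looked about 45° to the channel, not parallel to it.

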